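Fit the plug-in module into the tilt-in bay

ROBOT

A 6-joint arm with a two-finger parallel gripper is mounted at the origin on a cart in front of the work surface, level with it; the furniture and walls round the work are solid. World frame = base frame: x ahead of the robot, y to its left, z up, the work surface at z = 0. Lengths are in m, angles in rad, forces in N, time in s.
With the tool pointing down it reaches from about 0.375 to 0.975 m from the base axis. Payload 3.8 kg.
Tool frame: the origin (TCP) lies midway between the tips of the shut fingers; the grasp point (between the pads) lies 19 mm behind it; z points along the fingers, y is the line along which they close (so a half turn about z gives the same grasp; the last joint's range is limited). The gripper opens to 85 mm and grips with 20 to 120 N. Pads are 22 mm wide; open, the fingers measure 114 mm over their backs; the gripper's body (76 mm by 85 mm) begins 54 mm behind the grasp point. The pads swing forward as they close: fully open they stand 13 mm farther back than shut.
Start: joints at [1.301, 0.264, 1.604, -0, 1.274, -0.037], TCP at [0.156, 0.657, 0.194] pointing down, gripper open.
Joint ranges: [-2.63, 2.63], [-0.94, 2.18], [0.31, 2.57], [-1.31, 4.45], [0, 2.66], [-2.55, 2.55]. Speed limits (rad/s): [2.57, 2.57, 3.14, 3.14, 3.14, 3.14].

INTERFACE

Orientations are given as a rotation vector (axis times angle).
In Python, from workcell import bot gives the robot as it stands.
- The arm moves only by the tool step_arm, never from a script. Its argument "motion" is a list of rows, each a list of 5 numbers: the finger opening in cm, from 0 to 8.54, then the shift along the tool's x, y, z in cm, then the turn about the tool's z in degrees. In form: [[claw, dx, dy, dz, twist], ...]. A call has 1 to 20 rows; each row is the pose to reach, as a shift and turn from the pose commanded when the call began, along the tool's axes at that moment; what a row does not reach only later rows make up. A row lasts 1/10 s, in which the tool goes at most 50 mm and 8.59 degrees, less where a joint would pass 70% of its speed; a pose out of reach is approached as far as the arm can. A call with a gripper value outside its range is refused whole. The fingers move at their own pace and stop on an object; "force" is the grip in N (left out, the last holds). Time passes only in rows, so rows that repeat a pose let the fingers close. It gives the time, the measured TCP pose, the force, the opening and the grip force at its end, in the units of the state.
- bot.read_state(): the state, without advancing time (a new reading comes with each control period).
- bot.read_camera(name): name is "scene" or "top"; returns (picture, depth): 420x560x3 uint8, red, green, blue; 420x560 float32, m along the optical axis (not along the pixel's ray), 0 where there is no reading.
- bot.calibration(name): a dict with "mtx" (3x3 intrinsics, pixels), "k1" (the pictures are not rectified: a ray, as slopes to the right and down, at radius r is drawn at 1 + k1 r^2 times it, then the intrinsics apply), "origin" and "orientation" of the camera in the world. Camera axes: x right, y up, looking along -z (the intrinsics and any distortion apply to the point x, -y, -z); pixel columns grow to the right and rows downward; lengths in m; the calibration is good to about 2 mm. A picture is of the moment at which its call begins. calibration takes no time and is no camera call.
- bot.finish_job(): hands the job in; it is judged then, once.
The state is a dict: "time": time; "q": joint angles; "joint_vel": joint speeds; "joint_torque": joint torques, N m; "tool_pos": TCP position; "tcp_rot": TCP orientation; "wrist_force": force on the tool from outside, world axes, zero at the start; "torque": the same for the moment, N m; "width": opening from 0.0 (shut) to 1.0 (fully open); "grip_force": force on a finger pad.
Only numpy, scipy, OpenCV 4.12 (cv2) and the standard library are available. Lean on these libraries where they do the work, as an engineer would, in place of code of your own. Each camera call takes 0.05 s, during which the arm holds its last target. There are 200 camera calls.

TASK

Lift the taller plug-in module out of the card rack and lean it on the angled rest, contact tongue down on the ledge and ribbed cover outward, and let go of it; then take it anew by its two long sides. Hook its tongue at a tilt under the lip of the socket in the open unit, swing the free end down and press it until the spring catch snaps over it and the module lies flat, fully home. Do not drop the module or lay it on the desk, and leave the shorter spare module and the things lying about where they are.

Things in the scene. Friction and masses are not known exactly. Their poses are not given: they have to be found in the camera images.
- module: The taller plug-in module: green board under a ribbed aluminium cover, 58 wide x 10 thick x 84 mm long, 110 g (may vary by 30%). Origin: middle of its tongue's tip, half way through the thickness. z runs from the tongue to the free end, y across the width, x out of the cover face. Board back at x = -5, cover face at x = +5 mm. It starts upright in an end groove of the rack, tongue down.
- module_tip (a point): Point at the tip of the module's contact tongue, on the board's back (x = -5, z = 0 mm of the module); axes of the module. The tongue is bare board 3 mm thick (x = -5 to -2 mm): 36 mm wide at z = 0 to 4, 40 wide at z = 4 to 10 mm; the board is 58 wide from z = 10, the 7 mm thick cover begins at z = 16 mm.
- module_end (a point): Point on the module's back at its free end (x = -5, z = 84 mm of the module); axes of the module.
- spare: The shorter spare module of the same make, plain cover, 58 wide x 10 thick x 58 mm long; it stands in the other end groove of the rack and stays there.
- rack: Black fixed card rack, base 116 x 84 x 12 mm. Origin: centre of its underside, z up. Grooves 12 mm wide at x = -32, 0, +32 mm; the two modules stand in the end ones (which is which varies), covers facing +x, tongues on the base top (z = 12). Side walls at y = +-31 to 36 mm, 58 mm high: the tall module's top 38 mm stands free; lift it straight up over 60 mm to clear the rack.
- rest: Fixed aluminium angled rest on a 100 x 64 x 8 mm foot plate. Origin: centre of its underside, z up. Its block, 38 mm wide (the module's long sides overhang it), has a slope at 60 degrees to the level, rising towards -x, 58 mm long, so the module's free end overhangs it by 26 mm; behind the slope's top the block falls off upright.
- rest_foot (a point): Foot of the rest's slope, mid-width, at x = 26, z = 22 mm of the rest; axes of the rest. The slope runs from here along (-0.5, 0, 0.866) and faces (0.866, 0, 0.5). A ledge square to the slope stands out 13 mm and carries the tongue's tip. A module lying there has its board's back on the slope and module_tip at this point.
- unit: The open unit: fixed grey base 142 x 132, green main board (top z = 9 mm). Origin: under the middle of the bay, z up, x towards the socket. Supports with tops at z = 26 carry the module's back, at x = 18 to 27 and -34 to -27, |y| under 24. All beside it is below z = 19, at the corners below 30; the catch's housing (x under -43, |y| under 18) reaches z = 40. Home, the module lies flat, cover up.
- bay_socket (a point): Where module_tip lies when the module is home: x = 44, z = 26 mm of the unit; axes of the unit. Here is the black socket: a lip 60 mm wide from x = 35.5 to 46 mm, underside z = 30, top z = 34.5; back wall at x = 46; floor under the lip z = 18; cheeks leave 44 mm (y = +-22) for the tongue.
- bay_end (a point): Where module_end lies when the module is home: x = -40, z = 26 mm of the unit, just inside the spring catch; axes of the unit.
- lip_edge (a point): Middle of the lower front edge of the socket's lip, x = 35.5, z = 30 mm of the unit; axes of the unit. Tilted about 25 degrees, free end up, the tongue slides in under this edge and over the supports in front of it.
- catch (a joint): Spring catch at the bay's -x end: 23 mm wide steel bolt with a bevelled nose; 0 = sprung out, grows to 6 mm as it is pushed back. The nose reaches to x = -37.5 mm of the unit, underside z = 37, bevel rising to z = 50 mm. A hooked module rests on the bevel, free end about 11 degrees up; 5 to 15 N down near the free end drives the bolt back some 3 mm until it snaps out over the cover.
- screwdriver_yellow: yellow screwdriver lying by the work, to be left alone
- solder_spool: solder spool lying by the work, to be left alone
- screw_tin: screw tin lying by the work, to be left alone
- eraser: eraser lying by the work, to be left alone
- tweezers_steel: steel tweezers lying by the work, to be left alone
- needle_pliers: blue pliers lying by the work, to be left alone
- tape_roll: tape roll lying by the work, to be left alone
- marker: marker lying by the work, to be left alone
- module_mid (a point): Point on the module's back 46 mm from the tongue's tip (x = -5, z = 46 mm of the module), near its centre of mass; axes of the module.
Not all that is in view belongs to the job. Leave any yellow look-alike of the module alone.

How it is judged:
On the way, in this order (a step that is already met when the one before it is completed fails the run):
1. the module lies on the angled rest, tongue on the ledge, cover outward, and is let go (distance between module_tip and rest_foot below 0.02 m and angle between module's own x axis and vertical between 0.9 and 1.2 rad and linear speed of module below 0.02 m/s and contact force between the fingers and module below 0.1 N), for 0.2 s.
2. the module is lifted off the rest, held between its long sides and not by its free end (distance between module_tip and rest_foot above 0.03 m and contact force between the fingers and module above 0.5 N and z of the grasp point in the frame of module below 0.07 m and contact force between module and rest below 0.1 N), for 0.1 s.
3. the tongue is hooked under the socket's lip while the free end is still up (x of module_tip in the frame of unit above 0.0385 m and z of module_tip in the frame of unit below 0.029 m and y of module_tip in the frame of unit between -0.005 and 0.005 m and angle between module's own x axis and vertical between 0.12 and 0.75 rad), for 0.1 s.
At the end, for the whole second after the job is handed in: The module lies flat in the bay (within about 2 degrees, cover up), tongue tip within 5 mm and free end within 7 mm of their home points, the spring catch sprung out over it (joint under 1 mm), released and at rest (distance between module_tip and bay_socket below 0.005 m and distance between module_end and bay_end below 0.007 m and angle between module's own x axis and vertical below 0.04 rad and value of joint catch below 0.001 m and linear speed of module below 0.01 m/s); the robot touches nothing.
It fails at once if the module is dropped or laid on the desk (height (world z) of module_mid below 0.017 m).
It fails at once if the spare module is moved more than 20 mm (distance of spare from where it was at the start of the episode above 0.02 m).
It fails at once if a thing lying about (tool, spool, tin, eraser, tape, marker) is moved more than 30 mm (distance of any of screwdriver_yellow, solder_spool, screw_tin, eraser, tweezers_steel, needle_pliers, tape_roll, marker from where it was at the start of the episode above 0.03 m).
It also fails if it takes over 72 s, if anything falls off the work surface, if the arm or the gripper's body presses on something with over 40 N, if the wrist force passes 120 N, or if a joint passes its speed limit or range.

## Working session

There is one attempt and no reset: what is moved stays moved. The work goes in short steps, Python scripts to look and compute and a tool call to move; the robot and the scene stay as the last step left them, time stands still between calls to the robot, and variables do not carry over. Pictures are saved under pics/ and viewed, at most 10 in all, crops included, and the job is handed in when it is done.

Besides the shell and the picture viewer there is one more tool, called after "Emit:" as name(argument=value, ...), one argument or row to a line, values as JSON. step_arm: Moves the arm, as the interface text tells. Its arguments: {"type":"object","properties":{"motion":{"type":"array","items":{"type":"array","items":{"type":"number"}}},"force":{"type":"number"}},"required":["motion"]}

```bash
mkdir -p pics; ls
python3 - <<'E'
from workcell import bot
import cv2,numpy as np
for n in("scene","top"):
    p,d=bot.read_camera(n); cv2.imwrite(f"pics/{n}0.png",p[:,:,::-1]); np.save(f"{n}_d.npy",d); np.save(f"{n}_p.npy",p)
    print(n,bot.calibration(n))
print(bot.read_state())
E
```

```text
pics
scene {'mtx': array([[534.99909135,   0.        , 288.63876622],
       [  0.        , 534.99909135, 207.46304511],
       [  0.        ,   0.        ,   1.        ]]), 'k1': -0.04299740499432352, 'origin': array([0.44764621, 0.88305572, 1.2269241 ]), 'orientation': array([ 0.0546036 , -0.97571185, -2.86594228])}
top {'mtx': array([[467.80045652,   0.        , 277.73389359],
       [  0.        , 467.80045652, 213.71444279],
       [  0.        ,   0.        ,   1.        ]]), 'k1': -0.11212068734696115, 'origin': array([0.25970893, 0.00446297, 1.41039029]), 'orientation': array([ 0.16471363, -0.16410596, -1.54681659])}
{'time': 0.1, 'q': array([ 1.30110635e+00,  2.64698122e-01,  1.60526767e+00,  2.25826540e-05,
        1.27368864e+00, -3.69246795e-02]), 'joint_vel': array([ 0.00134834, -0.00174029, -0.00153858,  0.0004899 ,  0.00057338,
       -0.00025989]), 'joint_torque': array([ 5.39807497e-04, -5.16704500e+01, -3.68592918e+01,  1.40545772e-04,
        6.32472831e-03, -4.98399487e-06]), 'tool_pos': array([0.15551257, 0.65607445, 0.19325659]), 'tcp_rot': array([-0.36477316, -3.12000362,  0.00319512]), 'wrist_force': array([-0.83905669,  0.59493241,  0.08692799]), 'torque': array([ 0.02865582, -0.02004657,  0.01819494]), 'grip_force': 0.0, 'width': 1.0000693284156204}
```

View pics/scene0.png

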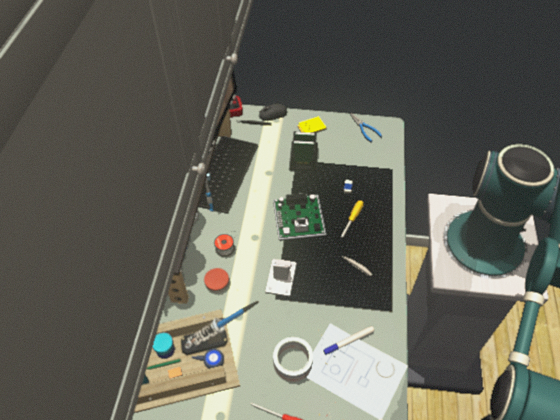

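View pics/top0.png

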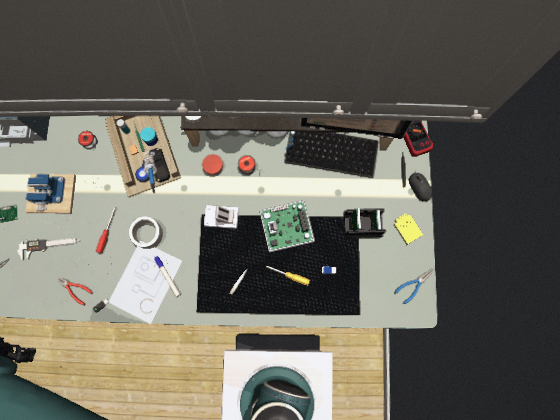

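Top view: rest at (221,216), unit at (287,226), rack at (366,222); the robot is below. I'll enlarge these and build point clouds.

```bash
cat > h.py <<'E'
import numpy as np,cv2
from scipy.spatial.transform import Rotation as R
from workcell import bot
def cloud(n,d):
    c=bot.calibration(n);K=c["mtx"];h,w=d.shape
    uv=np.stack(np.meshgrid(np.arange(w),np.arange(h)),-1).reshape(-1,1,2).astype(float)
    s=cv2.undistortPoints(uv,K,np.array([c["k1"],0,0,0,0.]),None,None).reshape(h,w,2)
    P=np.stack([s[...,0]*d,-s[...,1]*d,-d],-1)
    return P@R.from_rotvec(c["orientation"]).as_matrix().T+c["origin"]
def proj(n,X):
    c=bot.calibration(n);M=R.from_rotvec(c["orientation"]).as_matrix()
    p=(np.atleast_2d(X)-c["origin"])@M*[1,-1,-1]
    return cv2.projectPoints(p,np.zeros(3),np.zeros(3),c["mtx"],np.array([c["k1"],0,0,0,0.]))[0][:,0]
E
python3 - <<'E'
from h import *
for n in("top","scene"):
    d=np.load(n+"_d.npy");P=cloud(n,d);np.save(n+"_P.npy",P)
    for nm,px in dict(top=dict(desk=(335,190),rest=(221,216),restfoot=(205,222),unit=(287,226),rack=(366,222),mat=(250,300)),scene=dict(desk=(300,340),rest=(282,270),unit=(300,215),rack=(305,150)))[n].items():
        print(n,nm,P[px[1],px[0]].round(3))
t=np.load("top_p.npy")[:,:,::-1];s=np.load("scene_p.npy")[:,:,::-1]
a=cv2.resize(t[195:258,195:395],(800,252),interpolation=cv2.INTER_CUBIC)
cr=[cv2.resize(s[y:y+66,x:x+66],(266,266),interpolation=cv2.INTER_CUBIC) for x,y in((272,115),(268,184),(250,245))]
b=np.hstack(cr);b=np.pad(b,((0,0),(0,2),(0,0)))
cv2.imwrite("pics/crop1.png",np.vstack([a,b]))
E
```

```text
top desk [ 0.64  -0.17  -0.003]
top rest [0.538 0.175 0.058]
top restfoot [0.529 0.23  0.006]
top unit [ 0.52  -0.021  0.012]
top rack [ 0.536 -0.262  0.016]
top mat [0.296 0.086 0.001]
scene desk [0.48  0.366 0.046]
scene rest [0.545 0.19  0.059]
scene unit [ 0.52  -0.02   0.016]
scene rack [ 0.528 -0.221  0.071]
```

View pics/crop1.png

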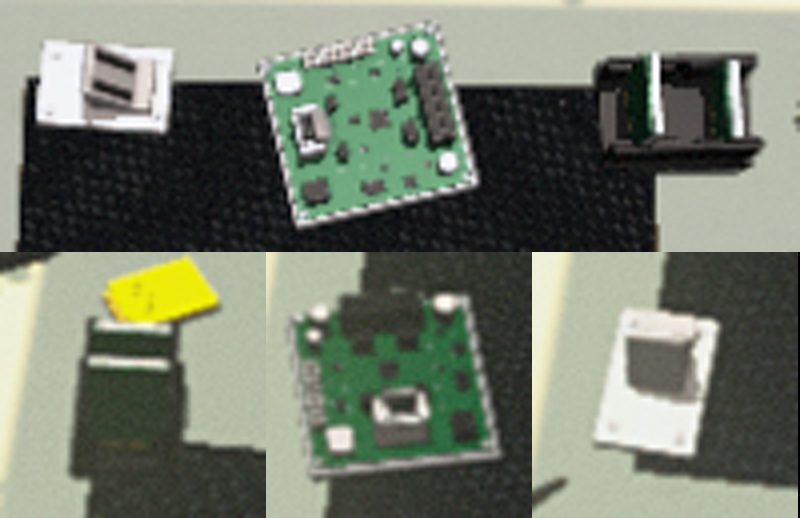

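Candidates in the rack: the left card at top pixel (358,219) and the right card at (379,219). The yellow slab at (408,228) is the look-alike pad. The left card appears taller; I'll check that by depth and measure the fixtures.

Run:
```python
from h import *
def rect(X):
    (c,s,a)=cv2.minAreaRect((X[:,:2]*1000).astype(np.float32)); return np.round(c,1),np.round(s,1),round(a,1)
for n in("top","scene"):
    P=np.load(n+"_P.npy");im=np.load(n+"_p.npy");hsv=cv2.cvtColor(im,cv2.COLOR_RGB2HSV)
    z=P[...,2]
    def reg(x0,x1,y0,y1,z0,z1): return (P[...,0]>x0)&(P[...,0]<x1)&(P[...,1]>y0)&(P[...,1]<y1)&(z>z0)&(z<z1)
    dk=reg(.35,.75,-.15,.4,-.02,.004); print(n,"desk z",np.median(z[dk]).round(4),z[dk].std().round(4))
    R_=reg(.45,.65,-.36,-.16,.005,.13); print("rack zhist",np.histogram(z[R_],bins=np.arange(0.005,.125,.01))[0])
    m=reg(.45,.65,-.36,-.16,.082,.13); print(" tall",m.sum(), P[m].mean(0).round(4), rect(P[m]) if m.sum()>5 else '')
    m2=reg(.45,.65,-.36,-.16,.062,.078); 
    if m2.sum()>5: print(" 62-78",m2.sum(),P[m2].mean(0).round(4),rect(P[m2]))
    m=reg(.45,.65,-.36,-.16,.005,.2); print(" rack all",rect(P[m]))
    m=reg(.4,.65,-.13,.1,.004,.06); print(" unit all",m.sum(),rect(P[m]))
    hs=P[reg(.4,.65,-.13,.1,.004,.06)][:,2]; print(" unit zhist",np.histogram(hs,bins=np.arange(0,.06,.004))[0])
    m=reg(.4,.65,-.13,-.03,.030,.05); print(" lip",m.sum(),P[m].mean(0).round(4),rect(P[m]))
    m=reg(.4,.65,-.03,.1,.030,.06); print(" catch",m.sum(),P[m].mean(0).round(4),rect(P[m]))
    m=reg(.45,.62,.1,.26,.004,.1); print(" rest all",m.sum(),rect(P[m]))
    m=reg(.45,.62,.1,.26,.055,.1); print(" rest top",m.sum(),P[m].mean(0).round(4),z[m].max(),rect(P[m]))
    m=reg(.45,.62,.1,.26,.02,.1);print(" rest >20",rect(P[m]))
```

```text
top desk z 0.0006 0.0025
rack zhist [547 274  62  61  84 218  93  25  21  68   0]
 tall 94 [ 0.5308 -0.2225  0.0966] (array([ 532.1, -223.5]), array([58. , 11.7]), 1.4)
 62-78 153 [ 0.5308 -0.263   0.0686] (array([ 531.7, -251.9]), array([ 71.6, 109.7]), 3.7)
 rack all (array([ 550.1, -260.3]), array([198.8, 198.9]), 0.5)
 unit all 3121 (array([524.8, -14.3]), array([228.4, 249.1]), 89.9)
 unit zhist [   0 1140  745  589  196   84   72   63   56   85   35   22   21    9]
 lip 155 [ 0.5371 -0.067   0.0365] (array([532.7, -60.4]), array([102.2,  35.3]), 14.1)
 catch 104 [0.5105 0.0226 0.0438] (array([506. ,  17.4]), array([82.9, 34.3]), 11.9)
 rest all 1295 (array([534.3, 180. ]), array([168.5, 159. ]), 0.3)
 rest top 89 [0.5464 0.1827 0.0672] 0.08286596934096924 (array([547.7, 182.2]), array([37.9, 19.1]), 0.5)
 rest >20 (array([546.5, 167.7]), array([48.4, 38.7]), 86.0)
scene desk z 0.0005 0.0023
rack zhist [376 151  53  60 104 208 116  56  52  64   1]
 tall 130 [ 0.5339 -0.2213  0.0937] (array([ 533.2, -222.3]), array([56.9, 15.5]), 2.9)
 62-78 201 [ 0.5358 -0.2547  0.069 ] (array([ 534.7, -248.6]), array([ 71.5, 109.3]), 2.5)
 rack all (array([ 549.8, -259.5]), array([198.8, 199.4]), 89.8)
 unit all 3044 (array([525., -15.]), array([250. , 229.8]), 0.0)
 unit zhist [   0 1066  656  569  181  137  118   71   73   84   44   12   17   15]
 lip 156 [ 0.5394 -0.0674  0.0358] (array([534.4, -63.2]), array([101.4,  38.6]), 13.6)
 catch 121 [0.5143 0.0255 0.0424] (array([514.2,  18.1]), array([43.2, 34.1]), 19.4)
 rest all 1476 (array([534.8, 179.8]), array([169.6, 158.7]), 0.4)
 rest top 97 [0.5496 0.1885 0.0677] 0.07703443854659509 (array([550. , 188.4]), array([35.8, 15. ]), 5.6)
 rest >20 (array([549.1, 167.4]), array([53.8, 37.7]), 87.2)
```

The depth says the tall module is the left card at (358,219): its top is at z≈0.096 at about (0.532,-0.223). The right card tops out at 0.070, so it is the spare. One more measurement for the yaws and clearances.

Run:
```python
from h import *
s=bot.read_state();M=R.from_rotvec(s["tcp_rot"]).as_matrix();print("tool axes cols\n",M.round(4),s["tool_pos"].round(4))
def plane(n,uv,z):
    P=cloud(n,np.ones((420,560)));c=np.array(bot.calibration(n)["origin"])
    K=bot.calibration(n);sx=cv2.undistortPoints(np.array(uv,float).reshape(-1,1,2),K["mtx"],np.array([K["k1"],0,0,0,0.]))[:,0]
    d=np.c_[sx[:,0],-sx[:,1],-np.ones(len(sx))]@R.from_rotvec(K["orientation"]).as_matrix().T
    return c+d*((z-c[2])/d[:,2])[:,None]
def rect(X): 
    (c,s,a)=cv2.minAreaRect((X[:,:2]*1000).astype(np.float32)); return np.round(c,1),np.round(s,1),round(a,1)
for n in("top","scene"):
    P=np.load(n+"_P.npy");im=np.load(n+"_p.npy");hsv=cv2.cvtColor(im,cv2.COLOR_RGB2HSV);z=P[...,2]
    box=lambda x0,x1,y0,y1:(P[...,0]>x0)&(P[...,0]<x1)&(P[...,1]>y0)&(P[...,1]<y1)
    def comp(m,seed):
        m=cv2.morphologyEx(m.astype(np.uint8),cv2.MORPH_CLOSE,np.ones((5,5)))
        k,l,st,ce=cv2.connectedComponentsWithStats(m);b=1+np.argmax(st[1:,4]);ys,xs=np.where(l==b);return np.c_[xs,ys]
    g=box(.43,.63,-.13,.1)&(hsv[...,1]>70)&(abs(hsv[...,0].astype(int)-70)<25)
    uv=comp(g,0);print(n,"green board",rect(plane(n,uv,.009)))
    w=box(.48,.60,.1,.26)&(hsv[...,1]<40)&(hsv[...,2]>190); uv=comp(w,0); print(" rest plate",rect(plane(n,uv,.008)))
    up=box(.47,.6,-.34,-.18)&(z>.05)&(z<.063);print(" walls",rect(P[up]))
    for a,b,nm in((.09,.11,'tall'),(.064,.08,'spare')):
        m=box(.49,.58,-.34,-.18)&(z>a)&(z<b)&((hsv[...,2]>150))
        print(" ",nm,m.sum(),P[m].mean(0).round(4))
    hi=(P[...,1]>-.4)&(P[...,1]<.35)&(z>.15)&(P[...,0]>.4)&(P[...,0]<1.1);print(" high: xmin",np.percentile(P[hi][:,0],[0,1,10]).round(3),"zmin",np.percentile(P[hi][:,2],[0,10]).round(3))
```

```text
tool axes cols
 [[-9.730e-01  2.307e-01 -6.000e-04]
 [ 2.307e-01  9.730e-01 -2.000e-03]
 [ 1.000e-04 -2.100e-03 -1.000e+00]] [0.1555 0.6561 0.1933]
top green board (array([515.2, -14.2]), array([133.1, 143.9]), 14.1)
 rest plate (array([556.6, 176.7]), array([148.8,  82.2]), 88.9)
 walls (array([ 532.9, -254. ]), array([ 73.7, 113. ]), 2.8)
  tall 54 [ 0.5317 -0.2244  0.099 ]
  spare 57 [ 0.5343 -0.288   0.0722]
 high: xmin [0.576 0.708 0.709] zmin [0.15 0.42]
scene green board (array([525. , -22.2]), array([120.1, 130.2]), 14.1)
 rest plate (array([540.9, 184.9]), array([119.3, 162.7]), 1.0)
 walls (array([ 535. , -253.1]), array([ 71.7, 119.4]), 2.3)
  tall 40 [ 0.5335 -0.2249  0.0995]
  spare 34 [ 0.535  -0.2886  0.0732]
 high: xmin [0.576 0.706 0.711] zmin [0.152 0.41 ]
```

Emit:
step_arm(
  motion=[
    [8.5,-42.9,-31.6,0,40],
    [8.5,-42.9,-31.6,0,40],
    [8.5,-42.9,-31.6,0,40],
    [8.5,-42.9,-31.6,0,40],
    [8.5,-42.9,-31.6,0,40],
    [8.5,-42.9,-31.6,0,40],
    [8.5,-42.9,-31.6,0,40],
    [8.5,-42.9,-31.6,0,40],
    [8.5,-57,-77,0,74.3],
    [8.5,-57,-77,0,74.3],
    [8.5,-57,-77,0,74.3],
    [8.5,-57,-77,0,74.3],
    [8.5,-57,-77,0,74.3],
    [8.5,-57,-77,0,74.3],
    [8.5,-57,-77,0,74.3],
    [8.5,-57,-77,0,74.3],
    [8.5,-57,-77,0,74.3],
    [8.5,-57,-77,0,74.3],
    [8.5,-57,-77,0,74.3],
    [8.5,-57,-77,0,74.3],
  ],
)

```text
time: 2.1
tool_pos: [0.5325, -0.2269, 0.194]
tcp_rot: [-2.177, -2.265, 0.001]
wrist_force: [-0.3, 0.2, 0.2]
width: 0.993
grip_force: 0.0
```

Emit:
step_arm(
  motion=[
    [8.5,0,0,5,0],
    [8.5,0,0,9,0],
    [8.5,0,0,11.5,0],
    [8.5,0,0,13.2,0],
    [8.5,0,0,13.2,0],
    [8.5,0,0,13.2,0],
  ],
)

```text
time: 2.7
tool_pos: [0.5324, -0.2238, 0.0623]
tcp_rot: [-2.174, -2.266, 0.0]
wrist_force: [0.1, 0.0, 0.1]
width: 0.99
grip_force: 0.0
```

Run:
```python
from h import *
t=bot.read_camera("top")[0][:,:,::-1];s=bot.read_camera("scene")[0][:,:,::-1]
a=cv2.resize(t[170:260,320:420],(440,396),interpolation=cv2.INTER_CUBIC);b=cv2.resize(s[80:170,260:350],(360,396)[::1],interpolation=cv2.INTER_CUBIC)
cv2.imwrite("pics/g1.png",np.hstack([a,b]));st=bot.read_state();print(st["tool_pos"],st["wrist_force"])
```

```text
[ 0.53384301 -0.22441507  0.06397362] [-0.73575094  0.3413289   0.24705776]
```

View pics/g1.png

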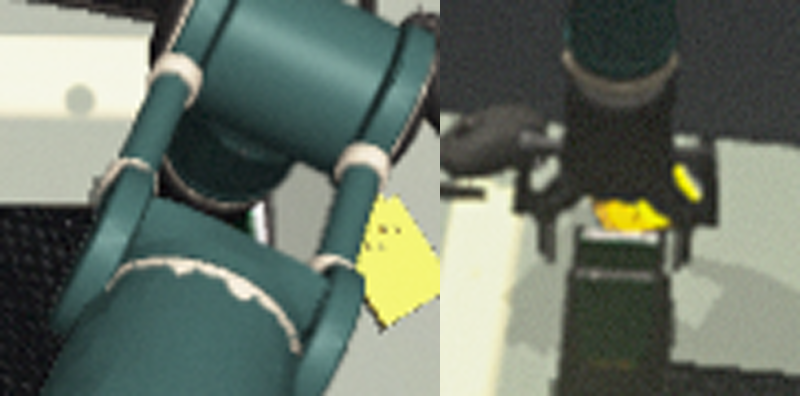

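The scene crop shows the open fingers on both sides of the tall module at (620,250), well centred. I'll close and lift.

Emit:
step_arm(
  motion=[
    [5,0,0,0,0],
    [5,0,0,0,0],
    [5,0,0,0,0],
    [5,0,0,0,0],
    [5,0,0,0,0],
    [5,0,0,0,0],
    [5,0,0,0,0],
    [5,0,0,0,0],
  ],
  force=30,
)

```text
time: 3.6
tool_pos: [0.5326, -0.2239, 0.0624]
tcp_rot: [-2.175, -2.267, 0.0]
wrist_force: [-0.5, -0.1, 0.2]
width: 0.585
grip_force: 0.0
```

Run:
```python
from h import *
t=bot.read_camera("top")[0][:,:,::-1];s,d=bot.read_camera("scene");s=s[:,:,::-1]
b=cv2.resize(s[90:180,260:350],(500,500),interpolation=cv2.INTER_CUBIC);P=cloud("scene",d)
cv2.imwrite("pics/g2.png",b);st=bot.read_state();print(st)
m=(P[...,0]>.48)&(P[...,0]<.59)&(P[...,1]>-.25)&(P[...,1]<-.2)&(P[...,2]>.05)&(P[...,2]<.13)
X=P[m];print(np.histogram(X[:,0],bins=np.arange(.48,.6,.01))[0],np.histogram(X[:,2],bins=np.arange(.05,.13,.01))[0])
```

```text
{'time': 3.7, 'q': array([-4.41075939e-01,  1.99399183e-01,  1.94142002e+00,  7.59332705e-07,
        1.00089529e+00, -4.82263867e-01]), 'joint_vel': array([ 0.00081442, -0.00048088,  0.00048782,  0.0007599 , -0.00098982,
        0.00044398]), 'joint_torque': array([ 1.65786045e-03, -4.35416472e+01, -3.23471260e+01, -1.48300086e-05,
        1.50500095e-03, -2.17191888e-05]), 'tool_pos': array([ 0.53267142, -0.22393623,  0.0624259 ]), 'tcp_rot': array([-2.17514571e+00, -2.26663153e+00,  5.99281276e-05]), 'wrist_force': array([-0.25468498,  0.00893362, -0.51196192]), 'torque': array([-0.0703397,  0.0231504,  0.0127174]), 'grip_force': 0.0, 'width': 0.5868572537957827}
[ 0 20 59 51 44 48 50 44 61  7  0] [79 72 49 51 63 22 23]
```

View pics/g2.png

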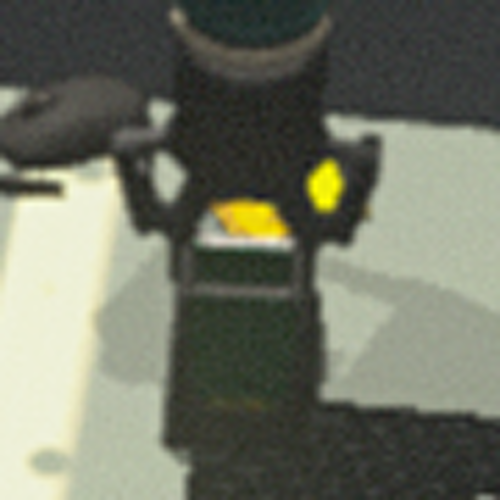

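The fingers stand just outside the module's sides and are not yet touching, so I'll close further.

Emit:
step_arm(
  motion=[
    [3,0,0,0,0],
    [3,0,0,0,0],
    [3,0,0,0,0],
    [3,0,0,0,0],
    [3,0,0,0,0],
  ],
  force=30,
)

```text
time: 4.2
tool_pos: [0.5327, -0.224, 0.0625]
tcp_rot: [2.175, 2.267, 0.0]
wrist_force: [0.0, -0.2, -0.4]
width: 0.348
grip_force: 0.0
```

Run:
```python
from h import *
s,d=bot.read_camera("scene");P=cloud("scene",d)
print(proj("scene",[[.5327,-.224,.0625],[.5327,-.224,.0965],[.533,-.26,.0]]).round(0), bot.calibration("scene")["origin"])
P0=np.load("scene_P.npy")
for nm,Q in(("before",P0),("now",P)):
    print(nm)
    for r in range(120,160,2): print(r,(Q[r,306]*1000).round(0))
cv2.imwrite("pics/g3.png",cv2.resize(s[100:180,265:345,::-1],(640,640),interpolation=cv2.INTER_CUBIC))
```

```text
[[303. 151.]
 [304. 143.]
 [304. 157.]] [0.44764621 0.88305572 1.2269241 ]
before
120 [ 542. -410.   15.]
122 [ 541. -400.   16.]
124 [ 541. -400.    7.]
126 [ 540. -387.   10.]
128 [ 539. -378.   10.]
130 [ 537. -363.   15.]
132 [ 537. -359.   11.]
134 [ 532. -287.   72.]
136 [ 531. -289.   62.]
138 [ 531. -287.   55.]
140 [ 530. -279.   55.]
142 [ 526. -226.  100.]
144 [ 525. -217.  101.]
146 [ 526. -223.   86.]
148 [ 525. -218.   83.]
150 [ 525. -225.   67.]
152 [ 524. -217.   67.]
154 [ 525. -223.   53.]
156 [ 524. -220.   46.]
158 [ 524. -220.   38.]
now
120 [ 528. -216.  197.]
122 [ 528. -213.  191.]
124 [ 527. -211.  186.]
126 [ 527. -217.  172.]
128 [ 539. -377.   10.]
130 [ 538. -368.   11.]
132 [ 537. -360.    9.]
134 [ 531. -282.   77.]
136 [ 531. -282.   68.]
138 [ 531. -281.   61.]
140 [ 530. -280.   54.]
142 [ 526. -227.   98.]
144 [ 526. -222.   96.]
146 [ 525. -220.   89.]
148 [ 525. -220.   81.]
150 [ 525. -220.   72.]
152 [ 525. -221.   62.]
154 [ 524. -217.   59.]
156 [ 524. -219.   47.]
158 [ 524. -224.   33.]
```

View pics/g3.png

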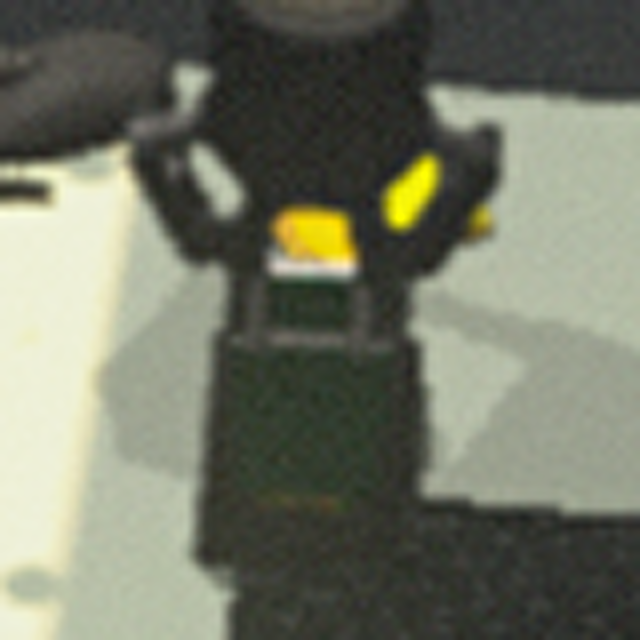

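The module's top edge (row 338) hides the fingers, so they are behind it on the -y side and closed on air. I'll lift, shut them, and compare the seen fingertip with the reported TCP.

Emit:
step_arm(
  motion=[
    [3,0,0,-4,0],
    [1,0,0,-8,0],
    [0,0,0,-12,0],
    [0,0,0,-12,0],
    [0,0,0,-12,0],
    [0,0,0,-12,0],
    [0,0,0,-12,0],
  ],
)

```text
time: 4.95
tool_pos: [0.5314, -0.2233, 0.1803]
tcp_rot: [-2.173, -2.264, 0.002]
wrist_force: [0.2, -0.3, -0.2]
width: 0.004
grip_force: 0.0
```

Run:
```python
from h import *
s,d=bot.read_camera("scene");P=cloud("scene",d);np.save("s3_P.npy",P);t,dt=bot.read_camera("top");Pt=cloud("top",dt)
st=bot.read_state();print(st["tool_pos"],st["width"]);print("tcp px",proj("scene",st["tool_pos"]),proj("top",st["tool_pos"]))
P0=np.load("scene_P.npy")
for nm,Q in(("scene",P),("top",Pt)):
    m=(Q[...,0]>.4)&(Q[...,0]<.65)&(Q[...,1]>-.36)&(Q[...,1]<-.1)&(Q[...,2]>.12)&(Q[...,2]<.32)
    X=Q[m];print(nm,len(X))
    for z in np.arange(.12,.32,.01):
        k=X[(X[:,2]>z)&(X[:,2]<z+.01)]
        if len(k):print(z.round(2),len(k),"x",np.percentile(k[:,0],[2,98]).round(3),"y",np.percentile(k[:,1],[2,50,98]).round(3))
cv2.imwrite("pics/g4.png",np.hstack([cv2.resize(s[70:170,255:355,::-1],(400,400),interpolation=cv2.INTER_CUBIC),cv2.resize(t[170:270,320:420,::-1],(400,400),interpolation=cv2.INTER_CUBIC)]))
```

```text
[ 0.53162049 -0.22342911  0.1806065 ] 0.0019286793319907892
tcp px [[304.80798966 122.25862192]] [[363.18806714 211.61852566]]
scene 743
0.22 19 x [0.522 0.543] y [-0.22  -0.214 -0.211]
0.23 27 x [0.521 0.546] y [-0.221 -0.215 -0.211]
0.24 30 x [0.521 0.546] y [-0.221 -0.215 -0.209]
0.25 26 x [0.511 0.547] y [-0.232 -0.216 -0.208]
0.26 67 x [0.505 0.567] y [-0.235 -0.214 -0.208]
0.27 115 x [0.495 0.57 ] y [-0.236 -0.216 -0.209]
0.28 78 x [0.49  0.578] y [-0.238 -0.212 -0.205]
0.29 95 x [0.48  0.586] y [-0.232 -0.214 -0.205]
0.3 133 x [0.474 0.593] y [-0.231 -0.214 -0.204]
0.31 153 x [0.475 0.592] y [-0.236 -0.215 -0.204]
top 123
0.22 6 x [0.521 0.536] y [-0.217 -0.212 -0.211]
0.23 5 x [0.522 0.531] y [-0.216 -0.213 -0.212]
0.24 5 x [0.519 0.535] y [-0.219 -0.212 -0.212]
0.25 1 x [0.52 0.52] y [-0.217 -0.217 -0.217]
0.26 11 x [0.503 0.524] y [-0.217 -0.212 -0.21 ]
0.27 18 x [0.495 0.516] y [-0.223 -0.218 -0.212]
0.28 15 x [0.493 0.52 ] y [-0.219 -0.214 -0.207]
0.29 5 x [0.488 0.518] y [-0.221 -0.214 -0.206]
0.3 27 x [0.475 0.503] y [-0.237 -0.221 -0.21 ]
0.31 30 x [0.475 0.505] y [-0.237 -0.226 -0.213]
```

View pics/g4.png

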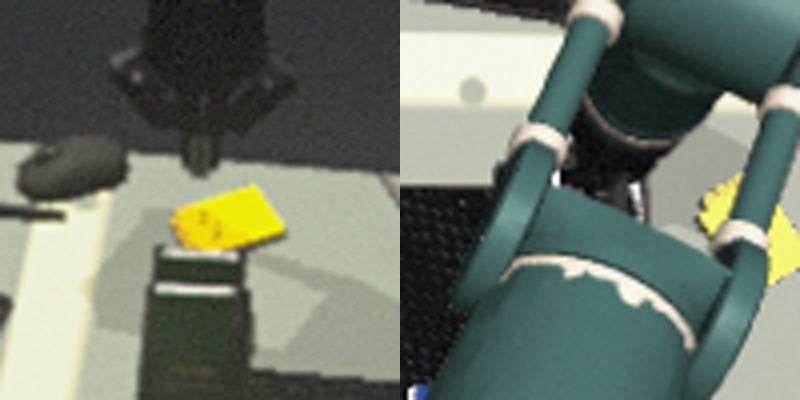

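The finger column is centred on the reported x and y. The visible tip is at z≈0.22 though, while the TCP is reported at 0.181: the fingertips sit about 4 cm higher than reported. I'll pin that offset down.

Run:
```python
from h import *
zs=[]
for i in range(3):
    s,d=bot.read_camera("scene");P=cloud("scene",d);o=bot.calibration("scene")["origin"]
    for c in(302,303,304,305,306,307):
        col=[r for r in range(80,125) if P[r,c,2]>.19 and P[r,c,1]>-.26]
        r=max(col); X=P[r,c]; dr=(X-o); 
        t=(-.2125-o[1])/dr[1]; zs.append((o+dr*t)[2])
    print(r,np.array(zs[-6:]).round(4))
print("tip z",np.median(zs),bot.read_state()["tool_pos"])
g=cv2.cvtColor(s,cv2.COLOR_RGB2GRAY);print(g[106:124,302:308])
```

```text
112 [0.2245 0.2248 0.2251 0.2254 0.2221 0.2297]
111 [0.2245 0.2248 0.2251 0.2254 0.2257 0.2333]
111 [0.2245 0.2248 0.2251 0.2254 0.2257 0.2333]
tip z 0.22510856526981315 [ 0.53226004 -0.2237386   0.1815259 ]
[[ 67  71  56  63  73  56]
 [ 69  70  59  63  71  57]
 [ 64  69  57  61  70  62]
 [ 64  67  49  69  72  51]
 [ 54  73  55  69  73  54]
 [ 81  76  56  66  80  72]
 [114  80  54  66  92 122]
 [131  98  87  92 115 165]
 [174 152 146 149 156 179]
 [184 183 181 180 182 186]
 [187 185 182 185 186 185]
 [186 182 181 184 181 183]
 [182 183 185 184 184 186]
 [182 185 188 191 199 209]
 [194 202 210 210 220 215]
 [209 214 214 215 209 212]
 [202 203 204 197 196 209]
 [201 202 197 169 177 200]]
```

The true shut-tip height is about the reported z + 39 mm. I'll descend with that correction, fingers open, to a true tip height of about 62 mm (reported 0.023).

Emit:
step_arm(
  motion=[
    [8.5,0,0,0,0],
    [8.5,0,0,0,0],
    [8.5,0,0,0,0],
    [8.5,0,0,0,0],
    [8.5,0,0,0,0],
    [8.5,0,0,0,0],
    [8.5,0,0,4,0],
    [8.5,0,0,8,0],
    [8.5,0,0,11.5,0],
    [8.5,0,0,13.5,0],
    [8.5,0,0,15.3,0],
    [8.5,0,0,15.3,0],
  ],
)

```text
time: 6.4
tool_pos: [0.53, -0.2227, 0.0263]
tcp_rot: [-2.171, -2.262, 0.003]
wrist_force: [0.4, -0.4, -0.2]
width: 0.996
grip_force: 0.0
```

Emit:
step_arm(
  motion=[
    [4.5,0,0,0,0],
    [4.5,0,0,0,0],
    [4.5,0,0,0,0],
    [4.5,0,0,0,0],
    [4.5,0,0,0,0],
    [4.5,0,0,0,0],
    [4.5,0,0,0,0],
  ],
  force=30,
)

```text
time: 7.1
tool_pos: [0.534, -0.2246, 0.0311]
tcp_rot: [2.173, 2.265, 0.001]
wrist_force: [-0.1, 0.5, 6.4]
width: 0.673
grip_force: 33.0
```

Emit:
step_arm(
  motion=[
    [4.5,0,0,-0.5,0],
    [4.5,0,0,-1.5,0],
    [4.5,0,0,-3,0],
    [4.5,0,0,-5,0],
    [4.5,0,0,-7,0],
    [4.5,0,0,-9,0],
    [4.5,0,0,-11,0],
    [4.5,0,0,-13,0],
    [4.5,0,0,-13,0],
    [4.5,0,0,-13,0],
  ],
)

```text
time: 8.1
tool_pos: [0.533, -0.2241, 0.1603]
tcp_rot: [2.174, 2.266, 0.001]
wrist_force: [0.0, -1.1, -1.7]
width: 0.678
grip_force: 32.7
```

Run:
```python
from h import *
st=bot.read_state();print(st["tool_pos"],st["tcp_rot"],st["wrist_force"],st["grip_force"])
s,d=bot.read_camera("scene");P=cloud("scene",d)
X=P[(P[...,0]>.48)&(P[...,0]<.6)&(P[...,1]>-.26)&(P[...,1]<-.19)&(P[...,2]>.1)&(P[...,2]<.32)]
for z in np.arange(.1,.3,.01):
    k=X[(X[:,2]>z)&(X[:,2]<z+.01)]
    if len(k):print(z.round(2),len(k),"x",np.percentile(k[:,0],[2,98]).round(3),"y",np.percentile(k[:,1],[2,50,98]).round(3))
```

```text
[ 0.53302348 -0.22408069  0.16030083] [2.17407871e+00 2.26569186e+00 7.56863643e-04] [ 0.04835885 -1.08321782 -1.73385231] 32.65722692012787
0.14 11 x [0.516 0.552] y [-0.221 -0.219 -0.214]
0.15 48 x [0.51  0.559] y [-0.222 -0.218 -0.212]
0.16 58 x [0.505 0.561] y [-0.223 -0.219 -0.214]
0.17 54 x [0.505 0.559] y [-0.223 -0.219 -0.215]
0.18 60 x [0.506 0.561] y [-0.224 -0.219 -0.214]
0.19 53 x [0.506 0.562] y [-0.225 -0.219 -0.214]
0.2 61 x [0.501 0.566] y [-0.225 -0.219 -0.214]
0.21 86 x [0.495 0.576] y [-0.224 -0.219 -0.211]
0.22 115 x [0.496 0.575] y [-0.23 -0.22 -0.21]
0.23 40 x [0.494 0.574] y [-0.226 -0.218 -0.21 ]
0.24 30 x [0.484 0.582] y [-0.222 -0.215 -0.208]
0.25 105 x [0.483 0.594] y [-0.237 -0.216 -0.208]
0.26 69 x [0.481 0.594] y [-0.236 -0.213 -0.207]
0.27 85 x [0.482 0.597] y [-0.23  -0.213 -0.204]
0.28 77 x [0.494 0.598] y [-0.219 -0.211 -0.204]
0.29 116 x [0.481 0.599] y [-0.225 -0.213 -0.203]
```

The module is held upright with its tongue tip at z≈0.141, back face at y=-0.219. Next I'll fit the rest (slope plane, side edges) and the unit from the first images.

Run:
```python
from h import *
for n in("top","scene"):
    P=np.load(n+"_P.npy");im=np.load(n+"_p.npy");z=P[...,2]
    box=lambda x0,x1,y0,y1,z0,z1:(P[...,0]>x0)&(P[...,0]<x1)&(P[...,1]>y0)&(P[...,1]<y1)&(z>z0)&(z<z1)
    # rest
    B=P[box(.5,.6,.12,.23,.02,.09)]
    print(n,"block n",len(B),"x range by z:")
    for a in np.arange(.02,.08,.01):
        k=B[(B[:,2]>a)&(B[:,2]<a+.01)]
        if len(k)>3: print("  ",a.round(2),len(k),"x",np.percentile(k[:,0],[3,50,97]).round(3),"y",np.percentile(k[:,1],[3,50,97]).round(3))
    # slope plane, RANSAC
    rng=np.random.default_rng(0);best=0
    for _ in range(2000):
        a,b,c=B[rng.choice(len(B),3,replace=False)];nn=np.cross(b-a,c-a);L=np.linalg.norm(nn)
        if L<1e-6: continue
        nn/=L;nn*=np.sign(nn[2]+1e-9)
        if not .35<nn[2]<.65: continue
        k=abs((B-a)@nn)<.003
        if k.sum()>best:best=k.sum();bi=k
    if best:
        c=B[bi].mean(0);nn=np.linalg.svd(B[bi]-c)[2][2];nn*=np.sign(nn[2]);print(" slope",best,nn.round(3),c.round(4),"yaw",np.degrees(np.arctan2(nn[1],nn[0])).round(1))
    lo=box(.48,.6,.1,.25,.0045,.0125)&(im.min(2)>150)
    m=cv2.morphologyEx((box(.48,.61,.1,.26,.004,.1)&(im.min(2)>120)).astype(np.uint8),cv2.MORPH_OPEN,np.ones((2,2)))
    k,l,st,ce=cv2.connectedComponentsWithStats(m);b=1+np.argmax(st[1:,4]);r=cv2.minAreaRect((P[l==b][:,:2]*1000).astype(np.float32));print(" plate",st[b,4],np.round(r[0],1),np.round(r[1],1),round(r[2],1))
    # unit
    u=R.from_euler("z",14.1-90,degrees=True).as_matrix()  # cols: unit x,y
    o=np.array([.52,-.018,0]);Q=(P-o)@u;zq=Q[...,2]
    def q(x0,x1,y0,y1,z0,z1):return Q[(Q[...,0]>x0)&(Q[...,0]<x1)&(Q[...,1]>y0)&(Q[...,1]<y1)&(zq>z0)&(zq<z1)]
    L=q(.02,.07,-.045,.045,.029,.042);r=cv2.minAreaRect((L[:,:2]*1000).astype(np.float32));print(" lip",len(L),L.mean(0).round(4),np.percentile(L[:,0],[3,97]).round(4),np.percentile(L[:,1],[3,97]).round(4),np.round(r[0],1),np.round(r[1],1),round(r[2],1))
    L=q(-.075,-.02,-.03,.03,.033,.06);print(" catch",len(L),L.mean(0).round(4),np.percentile(L[:,0],[3,97]).round(4),np.percentile(L[:,1],[3,97]).round(4))
```

```text
top block n 249 x range by z:
   0.02 47 x [0.529 0.545 0.563] y [0.143 0.155 0.183]
   0.03 56 x [0.528 0.544 0.562] y [0.144 0.16  0.171]
   0.04 42 x [0.528 0.545 0.565] y [0.15  0.169 0.188]
   0.05 29 x [0.529 0.543 0.564] y [0.171 0.175 0.187]
   0.06 41 x [0.53  0.55  0.565] y [0.176 0.181 0.189]
   0.07 33 x [0.531 0.546 0.564] y [0.18  0.186 0.192]
 slope 158 [-0.064 -0.842  0.535] [0.5462 0.1712 0.0496] yaw -94.4
 plate 564 [414.2 126.7] [377.6 112.3] 21.8
 lip 142 [0.051  0.0023 0.0363] [0.0303 0.0612] [-0.0367  0.0408] [44.2  1.4] [87.1 35.3] 90.0
 catch 92 [-0.0421  0.0016  0.0455] [-0.0527 -0.0299] [-0.0143  0.0189]
scene block n 276 x range by z:
   0.02 81 x [0.531 0.547 0.566] y [0.142 0.153 0.192]
   0.03 53 x [0.531 0.548 0.568] y [0.144 0.187 0.191]
   0.04 32 x [0.532 0.551 0.566] y [0.187 0.19  0.193]
   0.05 31 x [0.531 0.547 0.568] y [0.176 0.189 0.193]
   0.06 33 x [0.532 0.547 0.565] y [0.182 0.19  0.193]
   0.07 46 x [0.533 0.552 0.568] y [0.183 0.188 0.192]
 slope 72 [ 0.053 -0.786  0.616] [0.5496 0.1663 0.0488] yaw -86.1
 plate 653 [518.8 509.1] [ 75.6 757.6] 5.1
 lip 155 [0.0515 0.003  0.0353] [0.0293 0.0653] [-0.0395  0.033 ] [46.6 -1.1] [86.7 39.8] 88.3
 catch 106 [-0.0435  0.0047  0.0439] [-0.052 -0.031] [-0.0115  0.0207]
```

Rest estimate: foot at about (0.547, 0.155, 0.022), facing yaw ≈ -93°. Carrying the module over it.

Emit:
step_arm(
  motion=[
    [4.5,4,0.3,0,1],
    [4.5,8,0.6,0,2],
    [4.5,12,0.9,0,3],
    [4.5,16,1.2,0,4],
    [4.5,20,1.5,0,5],
    [4.5,24,1.8,0,5.8],
    [4.5,28,2.1,0,5.8],
    [4.5,32,2.5,0,5.8],
    [4.5,35,2.7,0,5.8],
    [4.5,37.1,2.85,0,5.8],
    [4.5,37.1,2.85,0,5.8],
    [4.5,37.1,2.85,3,5.8],
    [4.5,37.1,2.85,5,5.8],
    [4.5,37.1,2.85,6,5.8],
    [4.5,37.1,2.85,6,5.8],
    [4.5,37.1,2.85,6,5.8],
  ],
)

```text
time: 9.75
tool_pos: [0.546, 0.1474, 0.0996]
tcp_rot: [-2.288, -2.153, 0.0]
wrist_force: [1.1, 0.5, -0.3]
width: 0.674
grip_force: 32.6
```

Run:
```python
from h import *
st=bot.read_state();print(st["tool_pos"],st["tcp_rot"],st["wrist_force"],st["grip_force"])
s,d=bot.read_camera("scene");P=cloud("scene",d)
t,dt=bot.read_camera("top");Pt=cloud("top",dt)
for Q in(P,Pt):
    X=Q[(Q[...,0]>.48)&(Q[...,0]<.6)&(Q[...,1]>.10)&(Q[...,1]<.22)&(Q[...,2]>.05)&(Q[...,2]<.2)]
    for z in np.arange(.05,.2,.01):
        k=X[(X[:,2]>z)&(X[:,2]<z+.01)]
        if len(k):print(z.round(2),len(k),"x",np.percentile(k[:,0],[2,98]).round(3),"y",np.percentile(k[:,1],[2,50,98]).round(3))
cv2.imwrite("pics/r1.png",np.hstack([cv2.resize(s[215:305,235:335,::-1],(440,396),interpolation=cv2.INTER_CUBIC),cv2.resize(t[170:260,180:260,::-1],(352,396),interpolation=cv2.INTER_CUBIC)]))
```

```text
[0.54603458 0.14741434 0.09958299] [-2.28770225e+00 -2.15311318e+00  4.19389809e-04] [ 1.0967663   0.4671807  -0.25830661] 32.62461796402931
0.05 28 x [0.531 0.567] y [0.176 0.189 0.191]
0.06 32 x [0.532 0.568] y [0.185 0.19  0.193]
0.07 47 x [0.532 0.567] y [0.181 0.188 0.192]
0.08 17 x [0.529 0.57 ] y [0.149 0.154 0.156]
0.09 51 x [0.523 0.572] y [0.15  0.154 0.157]
0.1 50 x [0.519 0.574] y [0.15  0.153 0.157]
0.11 51 x [0.521 0.571] y [0.151 0.153 0.155]
0.12 56 x [0.519 0.576] y [0.149 0.153 0.157]
0.13 58 x [0.521 0.576] y [0.149 0.153 0.156]
0.14 62 x [0.514 0.583] y [0.149 0.153 0.16 ]
0.15 82 x [0.506 0.589] y [0.146 0.153 0.159]
0.16 133 x [0.508 0.588] y [0.141 0.151 0.161]
0.17 34 x [0.507 0.588] y [0.144 0.154 0.16 ]
0.18 41 x [0.494 0.597] y [0.148 0.157 0.163]
0.19 125 x [0.49  0.599] y [0.136 0.151 0.164]
0.06 4 x [0.535 0.542] y [0.183 0.183 0.191]
0.07 17 x [0.531 0.551] y [0.185 0.188 0.192]
0.1 1 x [0.532 0.532] y [0.147 0.147 0.147]
0.19 3 x [0.512 0.514] y [0.139 0.147 0.15 ]
```

View pics/r1.png

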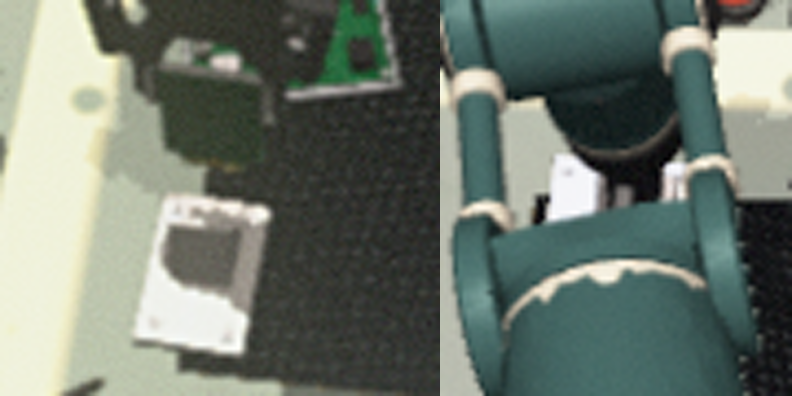

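The scene crop shows the module upright at (215,110), just in front of the rest. Its back is at y=0.153, and its x is centred on the block within 2 mm. I'll lower it towards the ledge.

Emit:
step_arm(
  motion=[
    [4.5,0,0,2,0],
    [4.5,0,0,4,0],
    [4.5,0,0,5,0],
    [4.5,0,0,5.2,0],
    [4.5,0,0,5.4,0],
    [4.5,0,0,5.4,0],
  ],
  force=20,
)

```text
time: 10.45
tool_pos: [0.5467, 0.1481, 0.0464]
tcp_rot: [2.287, 2.153, 0.002]
wrist_force: [-1.1, 0.4, -0.6]
width: 0.673
grip_force: 32.6
```

Emit:
step_arm(
  motion=[
    [4.5,0,0,0.1,0],
    [4.5,0,0,0.2,0],
    [4.5,0,0,0.3,0],
    [4.5,0,0,0.3,0],
  ],
  force=20,
)

```text
time: 10.85
tool_pos: [0.5462, 0.148, 0.0428]
tcp_rot: [2.287, 2.154, 0.001]
wrist_force: [-0.7, 0.9, 0.1]
width: 0.67
grip_force: 32.6
```

Emit:
step_arm(
  motion=[
    [4.5,0,0,0.1,0],
    [4.5,0,0,0.2,0],
    [4.5,0,0,0.3,0],
    [4.5,0,0,0.3,0],
  ],
)

```text
time: 11.25
tool_pos: [0.5468, 0.1484, 0.0418]
tcp_rot: [2.287, 2.153, 0.002]
wrist_force: [-4.0, 1.3, 11.6]
width: 0.674
grip_force: 34.0
```

Tongue contact at tip z≈0.0225, as expected for the ledge. Now I'll swing the top back about the tongue.

Emit:
step_arm(
  motion=[
    [4.5,0.3,0,0,0],
    [4.5,0.65,0,0,0],
    [4.5,1,0,0,0],
    [4.5,1.3,0,0.05,0],
    [4.5,1.65,0,0.1,0],
    [4.5,1.95,0,0.13,0],
    [4.5,1.95,0,0.13,0],
  ],
)

```text
time: 11.95
tool_pos: [0.5465, 0.1672, 0.0392]
tcp_rot: [-2.286, -2.154, 0.002]
wrist_force: [-4.5, -1.7, 8.8]
width: 0.671
grip_force: 28.2
```

```bash
cat > tilt.py <<'E'
from h import *
def prof(n,x0,x1,y0,y1,z0,z1,dz=.01):
    s,d=bot.read_camera(n);Q=cloud(n,d)
    X=Q[(Q[...,0]>x0)&(Q[...,0]<x1)&(Q[...,1]>y0)&(Q[...,1]<y1)&(Q[...,2]>z0)&(Q[...,2]<z1)]
    for z in np.arange(z0,z1,dz):
        k=X[(X[:,2]>z)&(X[:,2]<z+dz)]
        if len(k):print(z.round(3),len(k),"x",np.percentile(k[:,0],[2,98]).round(3),"y",np.percentile(k[:,1],[2,50,98]).round(3))
    st=bot.read_state();print(st["tool_pos"].round(4),st["tcp_rot"].round(3),st["wrist_force"].round(1),st["grip_force"],st["width"])
    return s,Q
E
python3 - <<'E'
from tilt import *
prof("scene",.515,.58,.1,.22,.04,.13)
E
```

```text
0.04 63 x [0.523 0.572] y [0.157 0.175 0.192]
0.05 67 x [0.523 0.575] y [0.159 0.177 0.192]
0.06 56 x [0.525 0.574] y [0.161 0.186 0.192]
0.07 74 x [0.526 0.572] y [0.164 0.183 0.191]
0.08 32 x [0.516 0.579] y [0.165 0.168 0.184]
0.09 44 x [0.516 0.578] y [0.168 0.171 0.181]
0.1 100 x [0.518 0.578] y [0.161 0.17  0.18 ]
0.11 27 x [0.516 0.579] y [0.165 0.174 0.181]
0.12 6 x [0.515 0.573] y [0.165 0.179 0.18 ]
[0.5465 0.1672 0.0392] [-2.286e+00 -2.154e+00  2.000e-03] [-4.4 -2.   8.2] 28.190212547779083 0.6748331383148256
```

The back face leans 14.6° as planned. Continuing.

Emit:
step_arm(
  motion=[
    [4.5,0.3,0,0.05,0],
    [4.5,0.6,0,0.13,0],
    [4.5,0.9,0,0.25,0],
    [4.5,1.2,0,0.35,0],
    [4.5,1.5,0,0.45,0],
    [4.5,1.75,0,0.55,0],
    [4.5,1.75,0,0.55,0],
  ],
)

```text
time: 12.7
tool_pos: [0.5478, 0.1845, 0.0331]
tcp_rot: [2.287, 2.154, -0.002]
wrist_force: [-2.8, -1.0, 5.4]
width: 0.675
grip_force: 28.7
```

Run:
```python
from tilt import *
prof("scene",.515,.58,.1,.22,.04,.13)
```

```text
0.04 40 x [0.53  0.573] y [0.161 0.189 0.193]
0.05 40 x [0.53  0.574] y [0.168 0.189 0.192]
0.06 39 x [0.532 0.568] y [0.172 0.19  0.192]
0.07 60 x [0.519 0.576] y [0.177 0.187 0.196]
0.08 15 x [0.517 0.579] y [0.183 0.185 0.197]
0.09 34 x [0.516 0.579] y [0.176 0.189 0.199]
0.1 86 x [0.516 0.578] y [0.181 0.188 0.198]
0.11 7 x [0.516 0.579] y [0.188 0.197 0.2  ]
0.12 11 x [0.516 0.523] y [0.178 0.198 0.201]
[0.5477 0.1846 0.0331] [-2.287e+00 -2.154e+00  2.000e-03] [-2.1 -0.6  4.6] 28.64025816321373 0.6741694900060812
```

Emit:
step_arm(
  motion=[
    [6.5,0,0,0,0],
    [7,0,0,0,0],
    [8.5,0,0,0,0],
    [8.5,0,0,0,0],
    [8.5,0,0,0,0],
    [8.5,0,0,0,0],
    [8.5,0,0,0,0],
  ],
)

```text
time: 13.45
tool_pos: [0.5481, 0.1849, 0.0327]
tcp_rot: [-2.287, -2.154, 0.0]
wrist_force: [0.4, 0.2, 0.0]
width: 0.992
grip_force: 0.0
```

Run:
```python
from tilt import *
s,Q=prof("scene",.522,.574,.1,.22,.02,.13)
cv2.imwrite("pics/r2.png",cv2.resize(s[205:305,235:335,::-1],(600,600),interpolation=cv2.INTER_CUBIC))
```

```text
0.02 38 x [0.53  0.568] y [0.142 0.189 0.194]
0.03 37 x [0.531 0.568] y [0.142 0.19  0.192]
0.04 30 x [0.528 0.568] y [0.168 0.19  0.193]
0.05 36 x [0.531 0.568] y [0.175 0.19  0.192]
0.06 35 x [0.529 0.567] y [0.183 0.19  0.193]
0.07 46 x [0.532 0.568] y [0.181 0.187 0.192]
0.09 44 x [0.523 0.57 ] y [0.186 0.193 0.197]
0.1 39 x [0.526 0.571] y [0.188 0.192 0.198]
[0.5482 0.1849 0.0327] [2.287 2.154 0.   ] [ 0.  -0.6  0.2] 0.0 0.9984025120350277
```

View pics/r2.png

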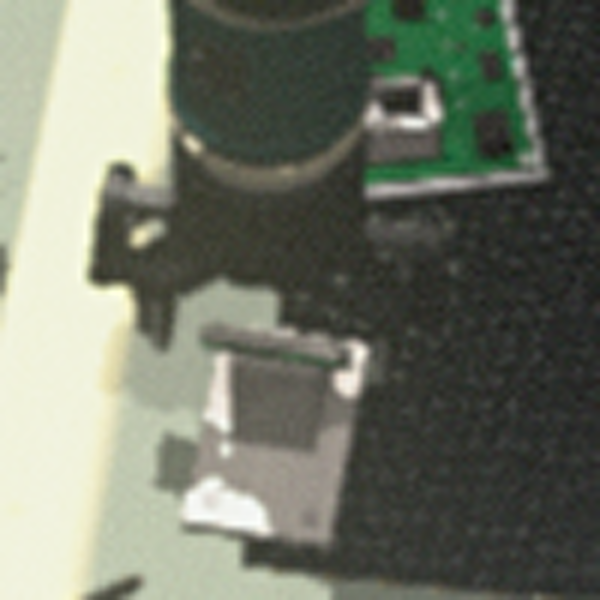

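The module lies on the slope, released; its free end shows at (280,343). I'll regrasp it lower down on the long sides.

Emit:
step_arm(
  motion=[
    [8.5,-0.5,0,0.7,0],
    [8.5,-0.5,0,1.4,0],
    [8.5,-0.5,0,2,0],
    [8.5,-0.5,0,2,0],
    [4.5,-0.5,0,2,0],
    [4.5,-0.5,0,2,0],
    [4.5,-0.5,0,2,0],
    [4.5,-0.5,0,2,0],
    [4.5,-0.5,0,2,0],
    [4.5,-0.5,0,2,0],
    [4.5,-0.5,0,2,0],
  ],
  force=25,
)

```text
time: 14.6
tool_pos: [0.5481, 0.18, 0.0129]
tcp_rot: [2.287, 2.154, 0.001]
wrist_force: [-0.5, 0.3, 0.3]
width: 0.674
grip_force: 26.6
```

Emit:
step_arm(
  motion=[
    [4.5,-0.3,0,-0.5,0],
    [4.5,-0.6,0,-1.5,0],
    [4.5,-0.6,0,-3,0],
    [4.5,-0.6,0,-5,0],
    [4.5,-0.6,0,-6.5,0],
    [4.5,-0.6,0,-6.5,0],
    [4.5,-0.6,0,-6.5,0],
    [4.5,-0.6,0,-6.5,0],
    [4.5,1,0,-6.5,0],
    [4.5,2.5,0,-6.5,0],
    [4.5,2.5,0,-6.5,0],
    [4.5,2.5,0,-6.5,0],
  ],
)

```text
time: 15.8
tool_pos: [0.549, 0.2056, 0.0772]
tcp_rot: [-2.285, -2.156, 0.001]
wrist_force: [-0.7, 0.5, -1.4]
width: 0.671
grip_force: 26.6
```

Run:
```python
from tilt import *
prof("scene",.52,.575,.14,.26,.06,.19)
```

```text
0.06 42 x [0.532 0.568] y [0.184 0.19  0.193]
0.07 41 x [0.532 0.568] y [0.182 0.186 0.192]
0.08 1 x [0.551 0.551] y [0.18 0.18 0.18]
0.09 2 x [0.533 0.565] y [0.182 0.183 0.185]
0.1 1 x [0.547 0.547] y [0.191 0.191 0.191]
0.11 2 x [0.529 0.56 ] y [0.194 0.195 0.197]
0.12 4 x [0.521 0.573] y [0.201 0.21  0.218]
0.13 4 x [0.521 0.555] y [0.204 0.212 0.219]
0.14 4 x [0.521 0.569] y [0.209 0.214 0.217]
0.15 13 x [0.521 0.575] y [0.209 0.218 0.222]
0.16 90 x [0.523 0.573] y [0.213 0.218 0.225]
0.17 4 x [0.522 0.526] y [0.218 0.218 0.219]
0.18 23 x [0.52  0.575] y [0.206 0.217 0.225]
[0.549  0.2052 0.0773] [-2.286e+00 -2.155e+00  1.000e-03] [-0.5  0.7 -0.8] 26.550789400935173 0.6766201326703171
```

The module keeps its 60° tilt in the grip, with the tip near (y 0.18, z 0.087). I'll use the rest block's top edge to pivot it in the pads towards 25°.

Emit:
step_arm(
  motion=[
    [4.5,-0.3,0,1,0],
    [4.5,-0.3,0,2,0],
    [4.5,-0.3,0,2.4,0],
    [4.5,0.05,0,2.58,0],
    [4.5,0.4,0,2.78,0],
    [4.5,0.75,0,3.05,0],
    [4.5,1.05,0,3.3,0],
    [4.5,1.35,0,3.6,0],
    [4.5,1.6,0,3.9,0],
    [4.5,1.6,0,3.9,0],
  ],
)

```text
time: 16.85
tool_pos: [0.5493, 0.2202, 0.0383]
tcp_rot: [-2.287, -2.154, 0.004]
wrist_force: [-2.2, -3.4, 1.1]
width: 0.677
grip_force: 26.7
```

Run:
```python
from tilt import *
prof("scene",.52,.575,.14,.28,.06,.19)
print('top');prof("top",.52,.575,.12,.28,.06,.19)
```

```text
0.08 1 x [0.522 0.522] y [0.233 0.233 0.233]
0.09 11 x [0.521 0.572] y [0.2   0.201 0.235]
0.1 40 x [0.522 0.574] y [0.202 0.211 0.233]
0.11 111 x [0.522 0.574] y [0.216 0.232 0.242]
0.12 62 x [0.522 0.572] y [0.229 0.235 0.241]
0.13 3 x [0.522 0.527] y [0.232 0.232 0.233]
0.14 21 x [0.52 0.57] y [0.22  0.229 0.239]
0.15 41 x [0.522 0.573] y [0.229 0.234 0.239]
0.16 24 x [0.523 0.573] y [0.23  0.236 0.24 ]
0.17 41 x [0.522 0.572] y [0.231 0.238 0.242]
0.18 11 x [0.522 0.565] y [0.231 0.239 0.242]
[0.5496 0.2203 0.0385] [-2.287 -2.154  0.003] [-2.1 -2.5  1.2] 26.627028733491898 0.6759560107609269
top
0.06 11 x [0.531 0.562] y [0.175 0.175 0.178]
0.07 30 x [0.534 0.57 ] y [0.176 0.18  0.183]
0.08 7 x [0.558 0.574] y [0.182 0.182 0.185]
[0.55   0.2204 0.0386] [ 2.287e+00  2.154e+00 -1.000e-03] [-2.  -2.8  1. ] 26.610570922493935 0.6735995983996832
```

Emit:
step_arm(
  motion=[
    [4.5,0.1,0,0.15,0],
    [4.5,0.23,0,0.34,0],
    [4.5,0.3,0,0.47,0],
    [4.5,0.3,0,0.47,0],
    [4.5,0.3,0,0.47,0],
  ],
)

```text
time: 17.45
tool_pos: [0.5506, 0.2241, 0.0341]
tcp_rot: [-2.287, -2.154, -0.001]
wrist_force: [-2.4, -2.3, 2.5]
width: 0.677
grip_force: 26.5
```

```bash
cat >> tilt.py <<'E'
def fit(names=("scene","top"),y=(.13,.26),z=(.05,.128),x=(.52,.575),lim=.003,nzr=(.55,1.01)):
    for n in names:
        s,d=bot.read_camera(n);Q=cloud(n,d)
        B=Q[(Q[...,0]>x[0])&(Q[...,0]<x[1])&(Q[...,1]>y[0])&(Q[...,1]<y[1])&(Q[...,2]>z[0])&(Q[...,2]<z[1])]
        rng=np.random.default_rng(0);best=0
        for _ in range(1500):
            if len(B)<10:break
            a,b,c=B[rng.choice(len(B),3,replace=False)];m=np.cross(b-a,c-a);L=np.linalg.norm(m)
            if L<1e-5:continue
            m/=L;m*=np.sign(m[2]+1e-9)
            if not nzr[0]<m[2]<nzr[1]:continue
            k=abs((B-a)@m)<lim
            if k.sum()>best:best=k.sum();bi=k
        if best:
            X=B[bi];c=X.mean(0);m=np.linalg.svd(X-c)[2][2];m*=np.sign(m[2])
            print(n,len(B),best,"n",m.round(3),"tilt",np.degrees(np.arccos(m[2])).round(1),"c",c.round(4),"x",np.percentile(X[:,0],[2,98]).round(4),"y",np.percentile(X[:,1],[1,99]).round(4),"z",np.percentile(X[:,2],[1,99]).round(4))
E
python3 - <<'E'
from tilt import *
fit();st=bot.read_state();print(st["tool_pos"],st["wrist_force"])
E
```

```text
scene 237 178 n [-0.021 -0.45   0.893] tilt 26.8 c [0.5519 0.2291 0.1105] x [0.5239 0.5741] y [0.2079 0.2454] z [0.0982 0.1192]
top 93 61 n [-0.068 -0.799  0.598] tilt 53.3 c [0.5531 0.1808 0.0761] x [0.5316 0.5729] y [0.1743 0.188 ] z [0.0665 0.0878]
[0.55058582 0.22406192 0.03409636] [-2.2885575  -1.71547287  3.56878962]
```

Tilt is now 26.8° (scene fit), right for hooking. I'll lift and move aside so both cameras see the unit, turning to the unit's yaw, then average several frames for a precise unit pose.

Emit:
step_arm(
  motion=[
    [4.5,0,0,-2,0],
    [4.5,0,0,-5,0],
    [4.5,0,-3,-7,-4],
    [4.5,1,-7,-8,-8],
    [4.5,2,-11,-8,-12],
    [4.5,3,-14,-8,-17],
    [4.5,3,-14,-8,-17],
    [4.5,3,-14,-8,-17],
  ],
)

```text
time: 18.35
tool_pos: [0.4129, 0.263, 0.1141]
tcp_rot: [1.942, 2.468, 0.004]
wrist_force: [-0.0, 0.4, -1.1]
width: 0.674
grip_force: 27.5
```

Run:
```python
from h import *
st=bot.read_state();print(st["tool_pos"],st["tcp_rot"])
for n in("scene","top"):
    D=[];I=[]
    for i in range(8):
        s,d=bot.read_camera(n);D.append(d);I.append(s.astype(float))
    d=np.median(D,0).astype(np.float32);im=np.mean(I,0);np.save(n+"_avI.npy",im);np.save(n+"_avD.npy",d);np.save(n+"_sd.npy",np.std(D,0))
    P=cloud(n,d);u=R.from_euler("z",14.1-90,degrees=True).as_matrix();Q=(P-[.52,-.018,0])@u
    print(n,"noise",np.median(np.std(D,0)[180:240,260:310]).round(4))
    def q(x0,x1,y0,y1,z0,z1):return Q[(Q[...,0]>x0)&(Q[...,0]<x1)&(Q[...,1]>y0)&(Q[...,1]<y1)&(Q[...,2]>z0)&(Q[...,2]<z1)]
    A=q(-.09,.09,-.085,.085,.0045,.06);mm=A*1000
    b=q(-.12,.12,-.12,.12,-.01,.1);xs=np.round(b*1000)
    # height map, 4 mm cells, max
    H=np.full((44,40),-9.)
    for x,y,z in xs:
        i=int((x+88)//4);j=int((y+80)//4)
        if 0<=i<44 and 0<=j<40:H[i,j]=max(H[i,j],z)
    print("rows x from -88 step 4, cols y from -80 step 4")
    for i in range(3,42):print(-88+4*i,' '.join('%2d'%v if v>-9 else ' .' for v in H[i,2:38]))
```

```text
[0.41286431 0.26304102 0.11414732] [1.9418851  2.46842927 0.00377097]
scene noise 0.0031
rows x from -88 step 4, cols y from -80 step 4
-76  .  .  .  .  .  .  3  4  5  4  5  3  4  3  5  5  5  4  5  6  5  3  4  5  5  5  5  .  .  3  .  4  4  2 -1  0
-72  .  .  .  .  .  3  2  4  5  4  4  4  5  2  3  3  3  4  2  5  4  4  3  3  4  5  5  5  4  3  5  4  2  2  1  1
-68  .  .  .  .  .  9  9 10  8 11 12  8 12 10 12  9 10 10 11 11  7 11 10 14 10 10 10  7 12  9 10  9 12 11 10 10
-64  .  .  .  .  . 11 13 12 13 13 11 13 14 13 15 12 13 12 11 11 11 13 11 13 12 13 12 13 13 11 13 12 12 14 13 11
-60  .  .  .  .  . 12 14 18 11 11 12 12  . 13 11 13 14 12 13 14 13 12 13 14 12 13 12 18 20 21 21 21 13 15 15 12
-56  .  .  .  .  . 12 23 27 23 26 14 13 11 13 12 18 14 12 14 11 12 10 13 38 14  . 13 22 22 25 22 25  . 12 11 10
-52  .  .  .  .  . 11 28  . 26 27 24 11 14 12 12 44 39 40 38 39 38 39 45 42 11 13 14  . 24 23 22 13 11 14 13 11
-48  .  .  .  .  . 13  . 26 25 25 26 12 14 12 12 44 41 52 52 49 46 51 43 43 14 12 14 10 23 23 24 24 13 14 11 12
-44  .  .  .  . 13 13 23 24 26 26 13 13 12 14  . 43  . 54 51 53 52 5
[... 7085 characters left out ...]
8 38 37 12 33 33 33 32 14 12 12  8
56  4  3 11 13 13 26 30 30 31 13 13 36 38 37 37 39 39 39 39 38 39 39 38 38 39 38 39  . 34 33 31 32  . 14 10  .
60  2  4 10 14 13 14 29  . 12 16 11 39 36 37 38 37 38 35 38 37 38 39 37 38 39 38  . 14 14 10 11 13 15 14 10  .
64  4  4 10 11 14 11 12 12 11 10 11 14 10  . 12 14 13 14 13 13 11 12 14 12 12 11  . 13 13 11 11 13 14 14 13  9
68  4  3  8 11 13 14  9 12 10 10 12 10 11 11 13 11 10 12 12  9 13 12 10 12 11  9 14 11  9 10 12 11 10 12 11  .
72  5  4  4  6  1  7  2  8 10  4  9 10  6  4 10  2  2  9  9  5  1 10  2  1  9  1  8  .  2  1  1  0  1  .  1 -3
76  4  2  3  4  3  6  5  3  7  4  3  5  3  3  2  5  5  5  5  4  3  5  4 -1  3  3  1  1  1  2  3  2  0  1  1  0
```

The height maps put the bay origin about 9 mm further along unit x and 2–4 mm along y from my provisional frame; supports, lip and catch all agree. Now I'll refine that and locate the held module in the same cameras, relative to the tool.

Run:
```python
from h import *
st=bot.read_state();T=st["tool_pos"];M=R.from_rotvec(st["tcp_rot"]).as_matrix();print(T,"toolx",M[:,0].round(3))
u=R.from_euler("z",14.1-90,degrees=True).as_matrix()
for n in("scene","top"):
    d=np.load(n+"_avD.npy");P=cloud(n,d);Q=(P-[.52,-.018,0])@u*1000
    def q(x0,x1,y0,y1,z0,z1):return Q[(Q[...,0]>x0)&(Q[...,0]<x1)&(Q[...,1]>y0)&(Q[...,1]<y1)&(Q[...,2]>z0)&(Q[...,2]<z1)]
    L=q(40,66,-33,37,27.5,44)
    print(n,"lip z",np.median(L[:,2]).round(1),"y mean",L[(L[:,0]>47)&(L[:,0]<58)][:,1].mean().round(2),"pct",np.percentile(L[:,1],[1,99]).round(1))
    e=[];b=np.arange(-26,32,4)
    for y in b:
        k=L[(L[:,1]>=y)&(L[:,1]<y+4)]
        if len(k):e.append((y+2,np.sort(k[:,0])[0]))
    e=np.array(e);p=np.polyfit(e[:,0],e[:,1],1);print("  front edge slope deg",np.degrees(np.arctan(p[0])).round(2),"x at y=2",np.polyval(p,2).round(2))
    for nm,(a,c) in dict(supF=(24,38),supB=(-30,-14)).items():
        S=q(a,c,-30,34,21,34);print("  ",nm,len(S),S.mean(0).round(2),np.percentile(S[:,0],[3,97]).round(1),np.percentile(S[:,1],[2,98]).round(1))
    C=q(-60,-25,-22,28,34,60);print("  catch",C.mean(0).round(2),np.percentile(C[:,1],[2,98]).round(1),"xmax",np.percentile(C[:,0],[1,99]).round(1))
    # held module in tool-yaw frame: a = -toolx (module heading), b = tooly, z
    F=np.stack([-M[:,0],M[:,1],[0,0,1]],1);W=(P-T)@F*1000
    K=W[(abs(W[...,1])<27)&(W[...,0]>-55)&(W[...,0]<65)&(W[...,2]>15)&(W[...,2]<98)]
    rng=np.random.default_rng(0);best=0
    for _ in range(1500):
        a,b_,c=K[rng.choice(len(K),3,replace=False)];m=np.cross(b_-a,c-a);l=np.linalg.norm(m)
        if l<20:continue
        m=m/l*np.sign(m[2]+1e-9)
        if not(m[2]>.75 and abs(m[1])<.15):continue
        i=abs((K-a)@m)<4
        if i.sum()>best:best=i.sum();bi=i
    X=K[bi];c=X.mean(0);m=np.linalg.svd(X-c)[2][2];m*=np.sign(m[2])
    print("  module n",best,m.round(3),"tilt",np.degrees(np.arccos(m[2])).round(1),"c",c.round(1),"a",np.percentile(X[:,0],[1,99]).round(1),"z",np.percentile(X[:,2],[1,99]).round(1))
    W2=W[(abs(W[...,1])<50)&(W[...,0]>10)&(W[...,0]<60)&(W[...,2]>25)&(W[...,2]<75)];print("  front part n",len(W2),"b",np.percentile(W2[:,1],[2,98]).round(1),"a",np.percentile(W2[:,0],[50,99]).round(1))
```

```text
[0.41248849 0.26211615 0.11398877] toolx [-0.234  0.972  0.   ]
scene lip z 37.3 y mean 6.59 pct [-24.5  34. ]
  front edge slope deg 0.46 x at y=2 46.27
   supF 49 [31.46  4.79 26.87] [28.3 36.7] [-18.8  27.8]
   supB 23 [-20.81   8.3   26.58] [-24.5 -16.6] [-19.4  28.5]
  catch [-43.95   4.3   44.2 ] [-11.9  21.3] xmax [-52.2 -29.7]
  module n 252 [ 0.412 -0.004  0.911] tilt 24.3 c [-5.5 -1.3 76.4] a [-20.6  17.2] z [64.7 84.2]
  front part n 32 b [-22.2   9.7] a [13.8 18.1]
top lip z 37.5 y mean 2.37 pct [-27.1  32. ]
  front edge slope deg -0.65 x at y=2 45.29
   supF 32 [30.85  2.18 28.91] [26.6 34.9] [-20.4  25.6]
   supB 15 [-22.17   1.05  28.76] [-25.5 -19.1] [-20.4  24.4]
  catch [-42.24   1.38  45.46] [-14.7  18.6] xmax [-53.2 -29.4]
  module n 227 [0.7   0.016 0.714] tilt 44.5 c [36.6  0.9 50.9] a [21.6 52.3] z [36.  63.5]
  front part n 246 b [-28.3  27.5] a [36.7 52.3]
```

Run:
```python
from h import *
st=bot.read_state();T=st["tool_pos"];M=R.from_rotvec(st["tcp_rot"]).as_matrix()
u=R.from_euler("z",14.1-90,degrees=True).as_matrix()
for n in("scene","top"):
    P=cloud(n,np.load(n+"_avD.npy"));Q=(P-[.52,-.018,0])@u*1000-[9.1,3.5,0]
    def zm(x0,x1,y0,y1,l=-9,h=60):
        k=Q[(Q[...,0]>x0)&(Q[...,0]<x1)&(Q[...,1]>y0)&(Q[...,1]<y1)&(Q[...,2]>l)&(Q[...,2]<h)][:,2];return np.median(k).round(2),len(k)
    print(n,"board",zm(-20,15,-15,15),"mat -x side",zm(-120,-85,-60,-20),"desk beyond +y",zm(-60,60,80,110),"mat -y",zm(-60,60,-120,-80),"lip top",zm(38,44,-26,26,25),"supF",zm(19.5,25.5,8,22,20),"catch hous",zm(-56,-50,-14,14,25))
    F=np.stack([-M[:,0],M[:,1],[0,0,1]],1);W=(P-T)@F*1000
    K=W[(abs(W[...,1])<26)&(W[...,0]>-40)&(W[...,0]<65)&(W[...,2]>15)&(W[...,2]<95)]
    for a in range(-30,60,5):
        k=K[(K[:,0]>=a)&(K[:,0]<a+5)]
        if len(k)>2:print("   a",a,len(k),"z",np.percentile(k[:,2],[10,50,90]).round(1))
```

```text
scene board (np.float64(12.82), 87) mat -x side (np.float64(3.29), 105) desk beyond +y (np.float64(0.56), 361) mat -y (np.float64(3.5), 7) lip top (np.float64(37.28), 36) supF (np.float64(27.13), 15) catch hous (np.float64(47.13), 37)
   a -25 14 z [75.6 76.8 78.5]
   a -20 81 z [76.9 80.5 83.2]
   a -15 31 z [80.7 81.6 83.2]
   a -10 34 z [77.5 79.  80.4]
   a -5 31 z [74.4 75.7 76.9]
   a 0 25 z [71.5 73.  74.3]
   a 5 23 z [69.3 70.6 71.9]
   a 10 18 z [66.5 67.4 68.1]
   a 15 14 z [64.4 65.6 66.3]
top board (np.float64(12.78), 110) mat -x side (np.float64(3.55), 151) desk beyond +y (np.float64(0.36), 362) mat -y (np.float64(3.43), 522) lip top (np.float64(37.56), 32) supF (np.float64(29.2), 8) catch hous (np.float64(50.62), 19)
   a 20 20 z [59.7 62.  63.7]
   a 25 37 z [56.4 58.1 60.5]
   a 30 40 z [54.3 55.8 58.1]
   a 35 37 z [51.6 52.8 54.1]
   a 40 48 z [40.3 43.6 51.5]
   a 45 29 z [37.6 39.1 40.3]
   a 50 14 z [35.7 36.9 37.4]
```

Two corrections: the mat is 3 mm thick, so the unit sits at z=+3 mm, and the module's tilt is about 30°. The tongue tip lies 51 mm ahead and 33 mm above the reported TCP. Going to hover over the bay.

Emit:
step_arm(
  motion=[
    [4.5,-4,0.6,0,-0.6],
    [4.5,-8,1.2,0,-0.6],
    [4.5,-12,1.8,0,-0.6],
    [4.5,-16,2.4,0,-0.6],
    [4.5,-20,3,0,-0.6],
    [4.5,-24,3.6,0,-0.6],
    [4.5,-28,4.2,2,-0.6],
    [4.5,-28,4.2,4,-0.6],
    [4.5,-28,4.2,6,-0.6],
    [4.5,-28,4.2,6.9,-0.6],
    [4.5,-28,4.2,6.9,-0.6],
    [4.5,-28,4.2,6.9,-0.6],
  ],
)

```text
time: 20.35
tool_pos: [0.5194, 0.0001, 0.0455]
tcp_rot: [1.93, 2.478, 0.001]
wrist_force: [-0.2, -0.0, -0.8]
width: 0.676
grip_force: 27.5
```

```bash
cat > meas.py <<'E'
from h import *
def meas(N=5):
    u=R.from_euler("z",-75.9,degrees=True).as_matrix()
    st=bot.read_state();T=(st["tool_pos"]-[.5256,-.0259,.003])@u*1000;ax=R.from_rotvec(st["tcp_rot"]).as_matrix()[:,0]
    print("tool in unit",T.round(1),"heading",np.degrees(np.arctan2(-ax[1],-ax[0])).round(2),"F",(st["wrist_force"]@u).round(1),st["grip_force"],st["time"])
    for n,off in(("scene",(.9,1.15,.5)),("top",(-.9,-1.15,.4))):   # camera bias against the mean frame
        D=[bot.read_camera(n) for _ in range(N)];d=np.median([x[1] for x in D],0).astype(np.float32)
        Q=(cloud(n,d)-[.5256,-.0259,.003])@u*1000-off
        K=Q[(abs(Q[...,1])<26)&(Q[...,0]>-75)&(Q[...,0]<62)&(Q[...,2]>33)&(Q[...,2]<T[2]+92)]
        print(n,end=": ")
        for a in range(-75,62,6):
            k=K[(K[:,0]>=a)&(K[:,0]<a+6)]
            if len(k)>3:print(f"{a+3}:{np.median(k[:,2]):.1f}({len(k)})",end=" ")
        E=Q[(abs(Q[...,1])<45)&(Q[...,0]>-60)&(Q[...,0]<45)&(Q[...,2]>T[2]+48)&(Q[...,2]<T[2]+85)]
        print("\n  y pct",np.percentile(E[:,1],[2,98]).round(1) if len(E) else '',len(E))
    return D[-1][0]
E
python3 -c "
from meas import *
meas()"
```

```text
tool in unit [-26.7   0.3  42.5] heading -75.81 F [-0.  -0.2 -0.8] 27.464707642793655 20.35
scene: -60:36.5(27) -54:41.2(38) -48:120.0(69) -42:124.7(45) -36:122.4(19) -30:119.6(20) -24:115.9(16) -18:112.4(22) -12:109.1(17) -6:105.4(12) 0:102.0(15) 6:98.5(9) 
  y pct [-37.9  43.4] 301
top: -60:36.5(13) -54:46.3(21) -48:49.0(21) -42:124.6(4) -6:102.8(6) 0:100.2(13) 6:98.1(14) 12:94.3(17) 18:83.0(21) 24:79.4(18) 
  y pct [-26.7  -2.6] 69
```

The profile fits the model: tilt 29.6°, tip at unit x≈24, z≈76. I'll lower it in front of the lip and slide along the tongue's direction.

Emit:
step_arm(
  motion=[
    [4.5,0,0,2,0],
    [4.5,0,0,3.5,0],
    [4.5,0,0,4.5,0],
    [4.5,0,0,4.5,0],
    [4.5,0,0,4.5,0],
  ],
)

```text
time: 21.35
tool_pos: [0.519, -0.0002, 0.0]
tcp_rot: [-1.931, -2.478, 0.0]
wrist_force: [0.5, -0.0, -1.1]
width: 0.673
grip_force: 27.5
```

```bash
python3 -c "
from meas import *
meas()"
```

```text
tool in unit [-26.5  -0.1  -3. ] heading -75.84 F [ 0.2  0.5 -1.1] 27.475137412548065 21.35
scene: -60:36.7(27) -54:41.2(35) -48:73.4(64) -42:79.2(45) -36:77.4(20) -30:73.5(23) -24:70.4(17) -18:67.2(18) -12:64.0(15) -6:61.3(14) 0:56.7(13) 6:54.0(9) 
  y pct [-38.1  43.4] 323
top: -60:36.0(9) -54:48.5(8) 0:56.2(9) 6:51.2(13) 12:48.3(15) 18:37.8(20) 24:35.2(11) 54:34.7(4) 
  y pct [-26.6   3.4] 51
```

Emit:
step_arm(
  motion=[
    [4.5,-0.25,0,0.18,0],
    [4.5,-0.5,0,0.33,0],
    [4.5,-0.75,0,0.47,0],
    [4.5,-1,0,0.62,0],
    [4.5,-1.25,0,0.76,0],
    [4.5,-1.5,0,0.9,0],
    [4.5,-1.65,0,0.98,0],
    [4.5,-1.65,0,0.98,0],
  ],
)

```text
time: 22.65
tool_pos: [0.523, -0.0164, -0.01]
tcp_rot: [-1.931, -2.478, 0.0]
wrist_force: [-0.4, 0.3, -0.9]
width: 0.681
grip_force: 27.5
```

```bash
python3 -c "
from meas import *
meas()"
```

```text
tool in unit [ -9.8  -0.2 -13. ] heading -75.85 F [-0.4 -0.3 -0.9] 27.475416362285614 22.65
scene: -60:36.3(29) -54:41.2(37) -48:47.5(27) -42:40.0(5) -30:66.7(53) -24:68.4(28) -18:65.7(16) -12:62.5(20) -6:58.8(16) 0:55.8(17) 6:52.0(14) 12:48.0(15) 18:44.5(11) 24:42.5(4) 
  y pct [-36.5  41.7] 363
top: -60:38.1(6) -54:38.6(6) -48:48.8(10) -42:45.3(7) 18:45.4(6) 24:41.5(9) 30:36.9(8) 36:34.9(13) 42:34.7(18) 48:33.9(7) 
  y pct [-20.6  16.6] 66
```

No contact forces, and the tongue should be under the lip (tip ≈ x 41, z 20.5). Now I'll swing the free end down, with the tip biased inward.

Emit:
step_arm(
  motion=[
    [4.5,-0.1,0,0.1,0],
    [4.5,0,0,0.2,0],
    [4.5,0.1,0,0.35,0],
    [4.5,0.2,0,0.5,0],
    [4.5,0.3,0,0.63,0],
    [4.5,0.36,0,0.72,0],
    [4.5,0.36,0,0.72,0],
  ],
)

```text
time: 23.85
tool_pos: [0.5224, -0.0131, -0.017]
tcp_rot: [1.93, 2.478, -0.0]
wrist_force: [-0.5, -5.2, 2.8]
width: 0.673
grip_force: 27.4
```

```bash
python3 -c "
from meas import *
meas()"
```

```text
tool in unit [-13.2   0.  -20. ] heading -75.82 F [ 5.  -1.7  2.8] 27.425527945160866 23.85
scene: -60:36.1(26) -54:41.1(41) -48:46.3(25) -42:43.3(6) -36:55.9(36) -30:60.1(40) -24:58.9(23) -18:56.1(24) -12:53.2(22) -6:51.3(18) 0:49.0(21) 6:45.9(14) 12:43.4(9) 
  y pct [-36.7  42.2] 386
top: -60:38.1(4) -54:39.7(6) -48:49.8(9) 18:40.0(7) 24:36.0(11) 30:35.9(8) 36:34.6(8) 42:34.3(8) 
  y pct [-18.8  16.5] 74
```

The tilt is now about 23° with the back on the front support. Continuing down a bit more.

Emit:
step_arm(
  motion=[
    [4.5,0,0,0.1,0],
    [4.5,0.03,0,0.2,0],
    [4.5,0.06,0,0.3,0],
    [4.5,0.1,0,0.4,0],
    [4.5,0.12,0,0.5,0],
    [4.5,0.12,0,0.5,0],
  ],
)

```text
time: 24.95
tool_pos: [0.5218, -0.0109, -0.022]
tcp_rot: [-1.931, -2.478, -0.001]
wrist_force: [-1.8, -1.2, 5.2]
width: 0.676
grip_force: 27.2
```

```bash
python3 -c "
from meas import *
meas()"
```

```text
tool in unit [-15.5   0.  -25. ] heading -75.85 F [ 0.7 -2.   5.2] 27.190533578395844 24.95
scene: -60:35.9(28) -54:41.7(38) -48:47.0(27) -42:43.7(8) -36:51.4(60) -30:53.1(28) -24:52.5(24) -18:49.5(27) -12:48.1(26) -6:46.3(22) 0:44.5(19) 6:42.8(12) 
  y pct [-38.1  41.8] 416
top: -60:36.7(5) -54:40.3(7) -48:45.5(4) 18:38.8(7) 24:36.7(13) 30:35.9(4) 36:33.8(5) 42:33.2(5) 
  y pct [-18.6  16.3] 79
```

Tilt 17.9°. I'll push inward slightly, then release gently.

Emit:
step_arm(
  motion=[
    [4.5,-0.1,0,0,0],
    [4.5,-0.2,0,0,0],
    [4.5,-0.25,0,0.05,0],
    [4.5,-0.25,0,0.1,0],
  ],
)

```text
time: 25.85
tool_pos: [0.5225, -0.0139, -0.023]
tcp_rot: [-1.931, -2.478, -0.0]
wrist_force: [-1.1, 1.4, 5.9]
width: 0.673
grip_force: 27.2
```

Emit:
step_arm(
  motion=[
    [6.2,0,0,0,0],
    [6.5,0,0,0,0],
    [7.2,0,0,0,0],
    [8.5,0,0,0,0],
    [8.5,0,0,0,0],
    [8.5,0,0,0,0],
    [8.5,0,0,0,0],
  ],
)

```text
time: 26.55
tool_pos: [0.5225, -0.014, -0.023]
tcp_rot: [1.931, 2.478, -0.0]
wrist_force: [-1.1, 0.8, 0.1]
width: 0.996
grip_force: 0.0
```

```bash
python3 -c "
from meas import *
meas()"
```

```text
tool in unit [-12.3  -0.1 -26. ] heading -75.84 F [-1.  -0.9  0.1] 0.0 26.55
scene: -60:35.9(29) -54:42.3(39) -48:48.5(25) -42:38.9(5) -36:43.9(59) -30:46.6(28) -24:45.9(27) -18:44.2(30) -12:43.7(24) -6:42.8(27) 0:41.3(30) 6:40.0(23) 12:38.3(16) 
  y pct [-41.8  29.2] 436
top: -54:40.3(7) -48:48.0(8) 18:37.8(5) 24:35.7(7) 30:36.3(12) 36:34.2(9) 42:34.6(10) 
  y pct [-19.4  17. ] 84
```

It now rests on the bevel at 11.2°, as described. I'll raise the fingers, shut them, and go above the free end.

Emit:
step_arm(
  motion=[
    [8.5,0,0,-2,0],
    [8.5,0,0,-4,0],
    [8.5,0,0,-7,0],
    [0,0.5,0,-7,0],
    [0,1,0,-7,0],
    [0,1,0,-7,0],
    [0,1,0,-7,0],
    [0,1,0,-7,0],
    [0,1,0,-7,0],
    [0,1,0,-7,0],
    [0,1,0,-7,0],
    [0,1,0,-5.5,0],
    [0,1,0,-4.2,0],
    [0,1,0,-3.7,0],
    [0,1,0,-3.7,0],
  ],
)

```text
time: 28.55
tool_pos: [0.5187, -0.0042, 0.0127]
tcp_rot: [-1.929, -2.477, 0.002]
wrist_force: [0.0, -0.8, -0.1]
width: 0.003
grip_force: 0.0
```

Emit:
step_arm(
  motion=[
    [0,0,0,0.2,0],
    [0,0,0,0.4,0],
    [0,0,0,0.6,0],
    [0,0,0,0.7,0],
    [0,0,0,0.7,0],
  ],
)

```text
time: 29.05
tool_pos: [0.5204, -0.0042, 0.0072]
tcp_rot: [1.93, 2.478, 0.001]
wrist_force: [1.2, 1.2, 1.0]
width: 0.0
grip_force: 0.5
```

Emit:
step_arm(
  motion=[
    [0,0,0,0.1,0],
    [0,0,0,0.2,0],
    [0,0,0,0.3,0],
    [0,0,0,0.4,0],
    [0,0,0,0.4,0],
  ],
)

```text
time: 29.55
tool_pos: [0.5195, -0.0045, 0.0025]
tcp_rot: [-1.93, -2.478, 0.001]
wrist_force: [0.0, 0.3, -0.6]
width: 0.002
grip_force: 0.0
```

Emit:
step_arm(
  motion=[
    [0,0,0,0.1,0],
    [0,0,0,0.2,0],
    [0,0,0,0.3,0],
    [0,0,0,0.3,0],
  ],
)

```text
time: 29.95
tool_pos: [0.5197, -0.0045, 0.0017]
tcp_rot: [-1.93, -2.478, 0.002]
wrist_force: [-7.3, 0.7, 16.4]
width: -0.001
grip_force: 8.1
```

Emit:
step_arm(
  motion=[
    [0,0,0,0.1,0],
    [0,0,0,0.2,0],
    [0,0,0,0.2,0],
  ],
)

```text
time: 30.25
tool_pos: [0.5198, -0.0045, 0.0016]
tcp_rot: [-1.93, -2.478, 0.002]
wrist_force: [-12.4, -0.4, 30.7]
width: 0.002
grip_force: 15.0
```

```bash
python3 -c "
from meas import *
meas()"
```

```text
tool in unit [-22.1  -0.4  -1.4] heading -75.83 F [ -2.6 -12.1  30.7] 14.986490237060934 30.25
scene: -60:36.6(24) -54:42.3(45) -48:47.5(22) -42:39.4(6) -36:68.6(69) -30:54.7(102) -24:36.3(31) -18:37.0(21) -12:35.7(16) -6:35.7(13) 0:35.0(9) 
  y pct [-16.8  15.9] 119
top: -60:35.3(7) -54:47.5(11) -48:49.2(5) 0:35.1(5) 6:35.6(10) 12:36.0(13) 18:35.3(20) 24:36.2(23) 30:34.8(10) 
  y pct [-4.3  6.8] 13
```

The cover reads z≈36 all along, flat and home. Backing off to inspect.

Emit:
step_arm(
  motion=[
    [0,0,0,-1,0],
    [0,0,0,-4,0],
    [0,0,0,-8,0],
    [0,5,0,-12,0],
    [0,10,0,-13,0],
    [0,14,-5,-13,0],
    [0,17,-9,-13,0],
    [0,17,-9,-13,0],
    [0,17,-9,-13,0],
  ],
)

```text
time: 31.65
tool_pos: [0.3882, 0.1392, 0.1273]
tcp_rot: [-1.926, -2.48, 0.002]
wrist_force: [-0.9, 0.1, 0.6]
width: -0.002
grip_force: 0.0
```

Run:
```python
from meas import *
s=meas(8);t=bot.read_camera("top")[0]; s=bot.read_camera("scene")[0]
cv2.imwrite("pics/end.png",np.hstack([cv2.resize(x[a:a+64,b:b+64,::-1],(400,400),interpolation=cv2.INTER_CUBIC) for x,a,b in((s,185,268),(t,194,255))]))
```

```text
tool in unit [-193.6  -93.1  124.3] heading -75.67 F [-0.3 -0.9  0.6] 0.0 31.65
scene: -60:36.3(24) -54:41.1(41) -48:47.7(25) -42:40.0(6) -36:35.8(24) -30:35.7(31) -24:35.7(35) -18:35.9(32) -12:35.2(30) -6:35.6(31) 0:35.6(33) 6:35.9(37) 12:36.2(25) 18:35.8(31) 24:35.4(30) 30:35.4(12) 36:34.3(15) 42:34.5(26) 48:34.2(21) 54:33.8(17) 
  y pct  0
top: -60:36.5(18) -54:45.7(23) -48:48.3(27) -42:43.5(17) -36:35.4(32) -30:35.6(35) -24:35.6(33) -18:35.8(35) -12:35.7(34) -6:35.8(34) 0:35.3(34) 6:35.4(33) 12:35.7(36) 18:35.8(35) 24:36.0(34) 30:35.5(17) 36:34.9(14) 42:34.0(34) 48:34.3(23) 54:34.3(15) 
  y pct  0
```

View pics/end.png

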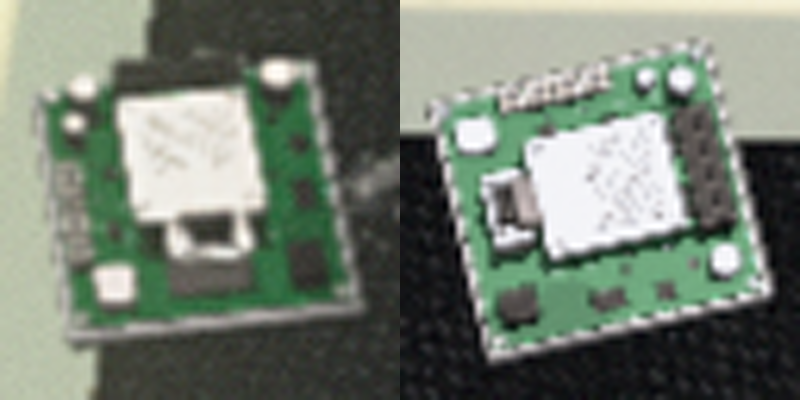

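The module lies flat between the socket and the catch. In the right half of the picture the bolt overlaps its free end at (518,205), and the cover is at z 35.7 everywhere. The robot is clear, so I'm handing in.

```bash
python3 -c "
from workcell import bot
print(bot.finish_job())"
```

```text
the job is handed in; nothing more can be done
None
```

The module is seated flat under the spring catch by the camera readings, the gripper is clear of it, and the job is handed in; no verdict came back.

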